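Line up the examination lenses by size on the lens tray

TASK

Put the four examination lenses away on the lens tray in order of size, the smallest on the felt rest next to the black knob and the largest on the rest farthest from it. Stand each one upright in the middle of its own rest, glass up, setting it down gently and never letting one fall, and leave the plastic cup standing where it is.

Things in the scene. Friction and masses are not known exactly. Their poses are not given: they have to be found in the camera images.
- lens_a: Hand-held eye-examination lens, the smallest of four: a solid round black rim with a pale domed glass in the top, 28 mm in diameter and 24 mm high, standing loose and upright on the table, glass up. Origin: centre of its underside; z up along its axis.
- lens_b: Hand-held eye-examination lens, the second smallest of four: a solid round black rim with a pale domed glass in the top, 38 mm in diameter and 26 mm high, standing loose and upright on the table, glass up. Origin: centre of its underside; z up along its axis.
- lens_c: Hand-held eye-examination lens, the second largest of four: a solid round black rim with a pale domed glass in the top, 48 mm in diameter and 28 mm high, standing loose and upright on the table, glass up. Origin: centre of its underside; z up along its axis.
- lens_d: Hand-held eye-examination lens, the largest of four: a solid round black rim with a pale domed glass in the top, 58 mm in diameter and 30 mm high, standing loose and upright on the table, glass up. Origin: centre of its underside; z up along its axis.
- rest_1: One of four alike round grey felt rests, 64 mm in diameter, 3 mm thick, fixed in a row about 90 mm apart (74 to 106 mm between centres, up to 6 mm off the tray's midline) on a flat white tray (460 x 80 x 5 mm). The number says nothing about its place in the row. Origin: centre of its underside, 5 mm above the table; its top is 8 mm above the table.
- rest_2: One of four alike round grey felt rests, 64 mm in diameter, 3 mm thick, fixed in a row about 90 mm apart (74 to 106 mm between centres, up to 6 mm off the tray's midline) on a flat white tray (460 x 80 x 5 mm). The number says nothing about its place in the row. Origin: centre of its underside, 5 mm above the table; its top is 8 mm above the table.
- rest_3: One of four alike round grey felt rests, 64 mm in diameter, 3 mm thick, fixed in a row about 90 mm apart (74 to 106 mm between centres, up to 6 mm off the tray's midline) on a flat white tray (460 x 80 x 5 mm). The number says nothing about its place in the row. Origin: centre of its underside, 5 mm above the table; its top is 8 mm above the table.
- rest_4: One of four alike round grey felt rests, 64 mm in diameter, 3 mm thick, fixed in a row about 90 mm apart (74 to 106 mm between centres, up to 6 mm off the tray's midline) on a flat white tray (460 x 80 x 5 mm). The number says nothing about its place in the row. Origin: centre of its underside, 5 mm above the table; its top is 8 mm above the table.
- knob: Upright black carrying knob on a steel stem, 28 mm wide at the foot and 48 mm high above the tray, fixed at one end of the tray in line with the rests, 67 to 83 mm from the centre of the nearest rest (the tray's other end has only a flat steel disc instead). Either end may be the one with the knob. Origin: centre of its underside, 5 mm above the table.
- cup: Light open white plastic cup, 80 mm high, 70 mm across the rim, standing loose and upright among the lenses; not to be moved. Origin: centre of its underside; z up.

How it is judged (in metres and radians):
At the end, for the whole second after the job is handed in: Each lens stands upright (within 0.1 rad), at rest, on a rest (underside 4 to 12 mm above the table), centred within 13 mm; from the knob outward: smallest, second smallest, second largest, largest (centres 40-110, 130-200, 220-290, 310-380 mm from the knob) ((horizontal distance between lens_a and rest_1 below 0.013 m or horizontal distance between lens_a and rest_2 below 0.013 m or horizontal distance between lens_a and rest_3 below 0.013 m or horizontal distance between lens_a and rest_4 below 0.013 m) and horizontal distance between lens_a and knob between 0.04 and 0.11 m and height (world z) of lens_a between 0.004 and 0.012 m and angle between each of lens_a, lens_b, lens_c, lens_d's own z axis and vertical below 0.1 rad and linear speed of each of lens_a, lens_b, lens_c, lens_d below 0.02 m/s and (horizontal distance between lens_b and rest_1 below 0.013 m or horizontal distance between lens_b and rest_2 below 0.013 m or horizontal distance between lens_b and rest_3 below 0.013 m or horizontal distance between lens_b and rest_4 below 0.013 m) and horizontal distance between lens_b and knob between 0.13 and 0.2 m and height (world z) of lens_b between 0.004 and 0.012 m and (horizontal distance between lens_c and rest_1 below 0.013 m or horizontal distance between lens_c and rest_2 below 0.013 m or horizontal distance between lens_c and rest_3 below 0.013 m or horizontal distance between lens_c and rest_4 below 0.013 m) and horizontal distance between lens_c and knob between 0.22 and 0.29 m and height (world z) of lens_c between 0.004 and 0.012 m and (horizontal distance between lens_d and rest_1 below 0.013 m or horizontal distance between lens_d and rest_2 below 0.013 m or horizontal distance between lens_d and rest_3 below 0.013 m or horizontal distance between lens_d and rest_4 below 0.013 m) and horizontal distance between lens_d and knob between 0.31 and 0.38 m and height (world z) of lens_d between 0.004 and 0.012 m); the robot touches nothing.
It fails at once if a lens is let fall: more than 40 mm above the table with nothing holding or supporting it ((height (world z) of lens_a above 0.04 m and contact force between lens_a and anything else below 0.01 N) or (height (world z) of lens_b above 0.04 m and contact force between lens_b and anything else below 0.01 N) or (height (world z) of lens_c above 0.04 m and contact force between lens_c and anything else below 0.01 N) or (height (world z) of lens_d above 0.04 m and contact force between lens_d and anything else below 0.01 N)).
It fails at once if the plastic cup is knocked over or shifted by more than 30 mm (angle between cup's own z axis and vertical above 0.4 rad or distance of cup from where it was at the start of the episode above 0.03 m).
It also fails if it takes over 96 s, if anything falls off the work surface, if the arm or the gripper's body presses on something with over 40 N, if the wrist force passes 120 N, or if a joint passes its speed limit or range.

ROBOT

A 6-joint arm with a two-finger parallel gripper is mounted at the origin on the work surface. World frame = base frame: x ahead of the robot, y to its left, z up, the work surface at z = 0. Lengths are in m, angles in degrees, forces in N, time in s.
With the tool pointing down it reaches from about 0.375 to 0.9 m from the base axis. Payload 3.1 kg.
Tool frame: the origin (TCP) lies between the finger pads; the fingertips stand 22 mm ahead of it and the grasp point (between the pads) lies 3 mm ahead of it (bot.tip_extent is the distance from the TCP to the fingertips, in m); y points along the fingers, z is the direction in which the jaws open and shut, and the axes are right-handed (so a half turn about y gives the same grasp; the last joint's range is limited). The gripper opens to 87 mm and grips with 3 to 60 N. Pads are 19 mm wide; open, the fingers measure 117 mm over their backs; the gripper's body (75 mm by 190 mm) begins 51 mm behind the grasp point.
Start: joints at [-74.284, 30.224, 82.088, -0, 67.689, -10.227], TCP at [0.273, -0.562, 0.224] pointing down, gripper open.
Joint ranges: [-176.69, 176.69], [-43.24, 126.21], [12.49, 139.97], [-82, 262], [0, 151.66], [-163.58, 163.58]. Speed limits (degrees/s): [159.86, 159.86, 180, 180, 180, 180].

INTERFACE

Orientations are given as a 3x3 rotation matrix whose columns are the frame's x, y, z axes.
In Python, from rig import bot, eyes, models gives the robot as it stands. The module is installed in compiled form; this text tells all that it offers.
- The arm moves only by the tool arm_command, never from a script. Its arguments are lists of equal length, an entry for each row: "translation": the shift along the tool's x, y, z each as a share of 0.08 m, from -1 to 1, a list of three; "rotation": the turn, a rotation vector about the tool's x, y, z each as a share of 60 degrees, from -1 to 1, a list of three; "grip": the closure, from -1 (fully open) to 1 (shut), so that 0 is half open. In form: {"translation": [[x, y, z], ...], "rotation": [[rx, ry, rz], ...], "grip": [grip, ...]}. A call has 1 to 5 rows; each row is the pose to reach, as a shift and turn from the pose commanded when the call began, along the tool's axes at that moment; what a row does not reach only later rows make up. A row lasts 1/10 s, in which the tool goes at most 50 mm and 8.59 degrees, less where a joint would pass 70% of its speed; a pose out of reach is approached as far as the arm can. A call with a number of a shift or a turn outside -1 to 1 is refused whole. A call with a gripper value outside its range is refused whole. The fingers move at their own pace and stop on an object; the grip force is fixed at half the most. Time passes only in rows, so rows that repeat a pose let the fingers close. It gives the time, the measured TCP pose, the force and the opening at its end, in the units of the state.
- bot.read_state(): the state, without advancing time (a new reading comes with each control period).
- eyes.capture(name): name is "scene" or "top" or "wrist"; returns a dict with "image" (384x512x3 uint8, blue, green, red), "mtx" (3x3 intrinsics, pixels), "dist_coeffs" ([k1, k2, p1, p2, k3] as OpenCV has them; the pictures are not rectified), "rvec" (rotation vector, rad) and "tvec" (3), from world to camera coordinates, as OpenCV has them; the wrist camera has in their place "hand_eye" (4x4, takes a point from camera to tool coordinates, whose origin is the TCP and whose axes are the tool frame's). Camera axes: x right, y down, z forward; pixel columns grow to the right and rows downward; lengths in m; the calibration is good to about 2 mm. A picture is of the moment at which its call begins: read the wrist's pose just before it. There is no depth.
- bot.hand_in(): hands the job in, once; it reports no verdict.
Trained networks look in the newest picture that a camera, given by its name, has taken for a name from the list of things; names that differ only in an ending like _2 or _b are one class to them, and where a whole thing is asked for, a point or a joint stands for the part that bears it (a point fixed in the world has none). Each returns a list of dicts, best first, with "conf" (0 to 1); they miss things now and then, are a little off and sometimes report something else, mostly with a low value. They report only what shows in the picture. A call takes as long as a camera call.
- models.recognise(camera, thing): "extent" ([left, top, right, bottom] as shares, 0 to 1, of the picture: columns of its width, rows of its height, round what is visible of it).
- models.spot_point(camera, thing): "point" ([column, row] as shares, 0 to 1, of the picture: columns of its width, rows of its height: a listed point, or the origin of a listed thing).
The state is a dict: "time_s": time; "joint_positions": joint angles; "qvel": joint speeds; "tau": joint torques, N m; "position": TCP position; "tcp_rot": TCP orientation; "force": force on the tool from outside, world axes, zero at the start; "moment": the same for the moment, N m; "opening": opening from 0.0 (shut) to 1.0 (fully open).
Only numpy, scipy, OpenCV 4.12 (cv2) and the standard library are available. Lean on these libraries where they do the work, as an engineer would, in place of code of your own. Each camera call takes 0.05 s, during which the arm holds its last target. There are 200 camera calls.

## Working session

There is one attempt and no reset: what is moved stays moved. The work goes in short steps, Python scripts to look and compute and a tool call to move; the robot and the scene stay as the last step left them, time stands still between calls to the robot, and variables do not carry over. Pictures are saved under pics/ and viewed, about 12 in all and at most 16, crops included, and the job is handed in when it is done.

Besides the shell and the picture viewer there is one more tool, called after "Call:" in YAML: its name, and indented under it one key for each argument. arm_command: Moves the arm, as the interface text tells. Shift numbers are shares of 0.08 m and turn numbers shares of 60 degrees, none past 1 either way. Its arguments: {"type":"object","properties":{"translation":{"type":"array"},"rotation":{"type":"array"},"grip":{"type":"array"}},"required":["translation","rotation","grip"]}

```bash
mkdir -p pics; python3 - <<'E'
from rig import bot, eyes, models
import cv2,numpy as np
s=bot.read_state();print(s['time_s'],s['position'],np.round(s['tcp_rot'],3).tolist(),s['opening'],bot.tip_extent)
for c in ('top','scene'):
    d=eyes.capture(c);cv2.imwrite(f'pics/{c}0.png',d['image'])
    print(c,-cv2.Rodrigues(d['rvec'])[0].T@d['tvec'].reshape(3))
    for t in ('lens_a','rest_1','knob','cup'):
        for f in (models.recognise,models.spot_point):
            for r in f(c,t): print(c,t,round(r['conf'],2),np.round(np.array(r.get('extent',r.get('point')))*np.array([512,384]*(2 if 'extent' in r else 1)),1).tolist())
E
```

```text
0.0 [ 0.2732471  -0.56128019  0.22258101] [[-0.899, -0.001, 0.437], [-0.437, 0.002, -0.899], [-0.0, -1.0, -0.002]] 0.999575531816542 0.022
top [0.48312819 0.01836506 0.94620906]
top lens_a 0.95 [131.4, 221.3, 157.9, 248.7]
top lens_a 0.78 [352.1, 220.2, 376.4, 241.2]
top lens_a 0.58 [200.6, 215.4, 212.0, 225.7]
top lens_a 0.54 [248.8, 225.2, 264.3, 244.5]
top lens_a 0.92 [143.4, 230.0]
top lens_a 0.59 [257.4, 232.4]
top lens_a 0.49 [207.2, 220.3]
top rest_1 0.98 [188.8, 135.1, 213.3, 158.6]
top rest_1 0.91 [300.3, 152.0, 323.9, 177.0]
top rest_1 0.84 [223.7, 142.3, 254.0, 165.9]
top rest_1 0.81 [264.8, 142.8, 289.0, 167.4]
top rest_1 0.96 [234.6, 154.8]
top rest_1 0.63 [311.0, 160.4]
top rest_1 0.58 [274.8, 154.0]
top rest_1 0.58 [203.4, 146.7]
top rest_1 0.42 [205.2, 219.8]
top knob 0.62 [339.9, 162.4, 350.1, 171.8]
top knob 0.24 [131.0, 221.2, 158.8, 246.8]
top knob 0.57 [342.5, 167.4]
top cup 0.78 [302.5, 203.1, 335.6, 232.1]
top cup 0.67 [190.4, 132.1, 219.1, 162.1]
top cup 0.6 [312.9, 216.7]
top cup 0.47 [207.6, 220.5]
scene [0.89234121 0.34768591 0.61650432]
scene lens_a 0.76 [209.3, 124.2, 229.5, 145.2]
scene lens_a 0.75 [322.9, 215.6, 337.3, 231.9]
scene lens_a 0.74 [288.5, 172.6, 307.4, 192.1]
scene lens_a 0.59 [387.6, 246.7, 425.8, 278.5]
scene lens_a 0.76 [404.7, 263.6]
scene lens_a 0.75 [298.1, 183.4]
scene lens_a 0.66 [217.8, 137.7]
scene lens_a 0.62 [328.3, 224.1]
scene rest_1 0.9 [252.6, 270.6, 287.7, 303.9]
scene rest_1 0.73 [227.4, 235.9, 261.0, 266.9]
scene rest_1 0.94 [242.9, 248.7]
scene rest_1 0.66 [211.2, 218.5]
scene rest_1 0.63 [270.7, 288.7]
scene rest_1 0.55 [195.3, 193.7]
scene knob 0.67 [175.5, 156.3, 187.0, 176.3]
scene knob 0.58 [183.5, 174.4]
scene cup 0.94 [221.8, 130.0, 256.9, 175.8]
scene cup 0.92 [238.4, 164.5]
scene cup 0.43 [197.1, 191.8]
```

```bash
cat > h.py <<'E'
from rig import bot, eyes, models
import cv2,numpy as np
def ray2plane(uv,K,dist,R,o,z):  # R cam->world
    n=cv2.undistortPoints(np.array([[uv]],float),K,dist)[0,0]
    d=R@np.array([n[0],n[1],1]);return o+d*(z-o[2])/d[2]
def fixed(d):
    R=cv2.Rodrigues(np.array(d['rvec'],float))[0].T;return R,-R@np.array(d['tvec'],float).reshape(3)
def wrist(d,s):
    H=np.array(d['hand_eye']);T=np.array(s['tcp_rot']);return T@H[:3,:3],T@H[:3,3]+np.array(s['position'])
def loc(d,R,o,uv,z): return ray2plane(uv,np.array(d['mtx']),np.array(d['dist_coeffs']),R,o,z)
def move(s,target,yaw=None):
    """shares to reach target, and turn share about tool y so that jaw axis z points at yaw deg (mod 180)"""
    T=np.array(s['tcp_rot']);sh=T.T@(np.array(target)-s['position'])/0.08
    out=[np.round(sh,3).tolist()]
    if yaw is not None:
        cur=np.degrees(np.arctan2(T[1,2],T[0,2]));a=(yaw-cur+90)%180-90
        out.append(('ry',round(-a/60,3)))  # tool y is down
    return out
E
python3 - <<'E'
from h import *
d=eyes.capture('top');R,o=fixed(d)
print(d['mtx'],d['dist_coeffs'])
P={'d?':((144.6,235),.02),'c?':((364.2,230.7),.02),'a?':((206.3,220.5),.02),'b?':((256.5,234.8),.02),
'r1':((201,146.8),.008),'r2':((239,154.1),.008),'r3':((277,155.1),.008),'r4':((312.1,164.5),.008),'knob':((345,167.1),.05),'cup':((319,217.6),.06)}
for k,(uv,z) in P.items(): print(k,np.round(loc(d,R,o,uv,z),3))
im=cv2.resize(d['image'][110:270,110:400],None,fx=2.75,fy=2.75,interpolation=cv2.INTER_CUBIC);cv2.imwrite('pics/t1.png',im);print(im.shape)
E
```

```text
[[383.67838389   0.         251.38977238]
 [  0.         383.67838389 186.33179101]
 [  0.           0.           1.        ]] [-0.01603471  0.          0.          0.          0.        ]
d? [0.444 0.267 0.02 ]
c? [ 0.451 -0.261  0.02 ]
a? [0.478 0.119 0.02 ]
b? [ 0.443 -0.001  0.02 ]
r1 [0.66  0.134 0.008]
r2 [0.641 0.04  0.008]
r3 [ 0.638 -0.054  0.008]
r4 [ 0.614 -0.14   0.008]
knob [ 0.601 -0.211  0.05 ]
cup [ 0.483 -0.145  0.06 ]
(440, 798, 3)
```

View pics/t1.png

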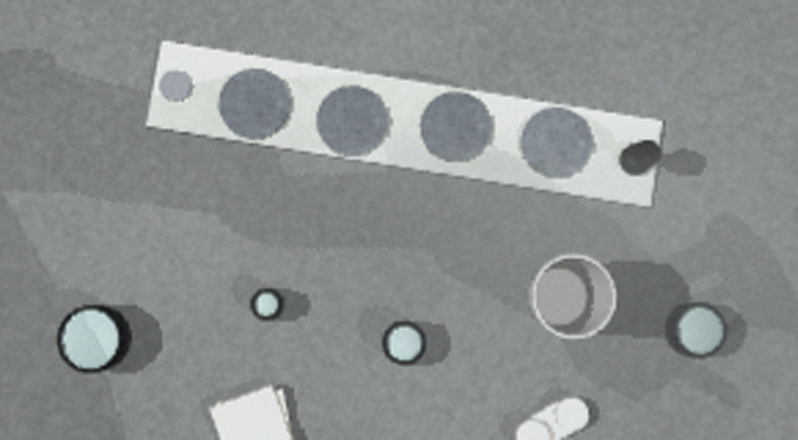

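View pics/scene0.png

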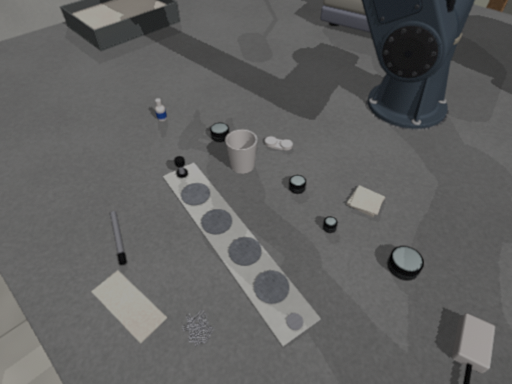

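Call:
arm_command:
  translation:
    - [-1, 0, -1]
    - [-1, 0, -1]
    - [-1, 0, -1]
    - [-1, 0, -1]
    - [-1, 0, -1]
  rotation:
    - [0, -0.7, 0]
    - [0, -0.7, 0]
    - [0, -0.7, 0]
    - [0, -0.7, 0]
    - [0, -0.7, 0]
  grip: [-1, -1, -1, -1, -1]

```text
time_s: 1.45
position: [0.3108, -0.4542, 0.2239]
tcp_rot: [[-0.369, 0.0, 0.929], [-0.929, -0.0, -0.369], [0.0, -1.0, 0.0]]
force: [-0.1, 0.2, -0.6]
opening: 0.999
```

Call:
arm_command:
  translation:
    - [-1, 0.25, 0.7]
    - [-1, 0.25, 0.7]
    - [-1, 0.25, 0.7]
  rotation:
    - [0, -0.2, 0]
    - [0, -0.2, 0]
    - [0, -0.2, 0]
  grip: [-1, -1, -1]

```text
time_s: 1.75
position: [0.3955, -0.3978, 0.2024]
tcp_rot: [[-0.169, 0.0, 0.986], [-0.986, 0.004, -0.169], [-0.004, -1.0, -0.0]]
force: [-1.2, 0.7, 0.1]
opening: 1.001
```

```bash
cat > w.py <<'E'
import sys
from h import *
# usage: w.py picname thing z targetx targety targetz yaw
s=bot.read_state();d=eyes.capture('wrist');R,o=wrist(d,s)
print('t',s['time_s'],'pos',np.round(s['position'],4),'yaw',round(float(np.degrees(np.arctan2(s['tcp_rot'][1,2],s['tcp_rot'][0,2]))),1),'f',np.round(s['force'],1),'open',round(s['opening'],3),'cam',np.round(o,3))
cv2.imwrite(f'pics/{sys.argv[1]}.png',d['image'])
for a in sys.argv[2:]:
    t,z=a.split(':');z=float(z)
    for r in models.recognise('wrist',t):
        e=np.array(r['extent'])*[512,384,512,384];c=[(e[0]+e[2])/2,(e[1]+e[3])/2]
        w=np.linalg.norm(loc(d,R,o,(e[0],c[1]),z)-loc(d,R,o,(e[2],c[1]),z))
        print(t,round(r['conf'],2),e.round().tolist(),'at',loc(d,R,o,c,z).round(4)[:2],'w',w.round(3))
E
python3 w.py w1 lens_a:0.02 cup:0.06
```

```text
t 1.75 pos [ 0.3955 -0.3978  0.2024] yaw -9.7 f [-1.2  0.7  0.1] open 1.001 cam [ 0.409 -0.318  0.364]
```

View pics/w1.png

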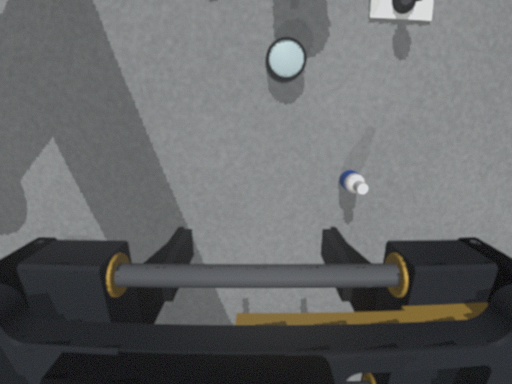

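The wrist view shows lens c with its rim centred at about (286,60), the knob at (403,5) and a small bottle at (355,183).

```bash
python3 - <<'E'
from h import *
s=bot.read_state();d=eyes.capture('wrist');R,o=wrist(d,s)
for n,uv,z in (('c',(286,60),.02),('c edge',(266,60),.02),('bottle',(352,185),.02),('knob',(403,4),.045)): print(n,loc(d,R,o,uv,z).round(4))
p=loc(d,R,o,(286,60),.02)
print(move(s,[p[0],p[1],.12],-10))
E
```

```text
c [ 0.4522 -0.2645  0.02  ]
c edge [ 0.4288 -0.2604  0.02  ]
bottle [ 0.5178 -0.4322  0.02  ]
knob [ 0.5835 -0.2314  0.045 ]
[[-1.824, 1.044, 0.438], ('ry', np.float64(-0.0))]
```

Call:
arm_command:
  translation:
    - [-0.91, 0.5, 0.22]
    - [-0.91, 0.5, 0.22]
    - [-0.91, 0.5, 0.22]
  rotation:
    - [0, 0, 0]
    - [0, 0, 0]
    - [0, 0, 0]
  grip: [-1, -1, -1]

```text
time_s: 2.25
position: [0.4206, -0.3295, 0.1617]
tcp_rot: [[-0.174, -0.004, 0.985], [-0.985, 0.006, -0.174], [-0.005, -1.0, -0.005]]
force: [-0.5, -0.7, -0.0]
opening: 0.998
```

Call:
arm_command:
  translation:
    - [-0.9, 0.5, 0.22]
    - [-0.9, 0.5, 0.22]
    - [-0.9, 0.5, 0.22]
    - [-0.9, 0.5, 0.22]
  rotation:
    - [0, 0, 0]
    - [0, 0, 0]
    - [0, 0, 0]
    - [0, 0, 0]
  grip: [-1, -1, -1, -1]

```text
time_s: 2.65
position: [0.4524, -0.267, 0.1239]
tcp_rot: [[-0.175, 0.001, 0.985], [-0.985, -0.002, -0.175], [0.001, -1.0, 0.001]]
force: [-0.8, -0.6, 0.7]
opening: 1.003
```

```bash
python3 - <<'E'
from h import *
s=bot.read_state();print(s['time_s'],s['position'],move(s,[.4515,-.263,.027],-10))
E
```

```text
2.65 [ 0.45235316 -0.26703327  0.1239295 ] [[-0.049, 1.212, -0.02], ('ry', np.float64(-0.001))]
```

Call:
arm_command:
  translation:
    - [-0.04, 0.4, 0]
    - [-0.04, 0.7, 0]
    - [-0.04, 0.9, 0]
    - [-0.04, 1, 0]
  rotation:
    - [0, 0, 0]
    - [0, 0, 0]
    - [0, 0, 0]
    - [0, 0, 0]
  grip: [-1, -1, -1, -1]

```text
time_s: 3.05
position: [0.4527, -0.2649, 0.0432]
tcp_rot: [[-0.177, 0.001, 0.984], [-0.984, -0.001, -0.177], [0.001, -1.0, 0.001]]
force: [0.5, 0.2, -0.2]
opening: 1.002
```

Call:
arm_command:
  translation:
    - [0, 0.1, 0]
    - [0, 0.18, 0]
    - [0, 0.18, 0]
    - [0, 0.18, 0]
    - [0, 0.18, 0]
  rotation:
    - [0, 0, 0]
    - [0, 0, 0]
    - [0, 0, 0]
    - [0, 0, 0]
    - [0, 0, 0]
  grip: [-1, -1, -1, 1, 1]

```text
time_s: 3.55
position: [0.4532, -0.2626, 0.0297]
tcp_rot: [[-0.174, 0.001, 0.985], [-0.985, -0.001, -0.174], [0.001, -1.0, 0.001]]
force: [-0.2, 0.3, -0.4]
opening: 0.896
```

Call:
arm_command:
  translation:
    - [0, 0, 0]
    - [0, 0, 0]
    - [0, 0, 0]
    - [0, 0, 0]
    - [0, 0, 0]
  rotation:
    - [0, 0, 0]
    - [0, 0, 0]
    - [0, 0, 0]
    - [0, 0, 0]
    - [0, 0, 0]
  grip: [1, 1, 1, 1, 1]

```text
time_s: 4.05
position: [0.453, -0.2625, 0.0294]
tcp_rot: [[-0.175, 0.0, 0.985], [-0.985, -0.0, -0.175], [0.0, -1.0, 0.0]]
force: [-0.7, -0.2, 2.7]
opening: 0.445
```

```bash
python3 w.py w2 lens_a:0.02 cup:0.06
```

```text
t 4.05 pos [ 0.453  -0.2625  0.0294] yaw -10.1 f [-0.7 -0.2  2.7] open 0.445 cam [ 0.467 -0.183  0.191]
lens_a 0.63 [225.0, 189.0, 291.0, 263.0] at [ 0.4554 -0.2551] w 0.046
cup 0.58 [189.0, 0.0, 376.0, 89.0] at [ 0.484  -0.1539] w 0.084
```

View pics/w2.png

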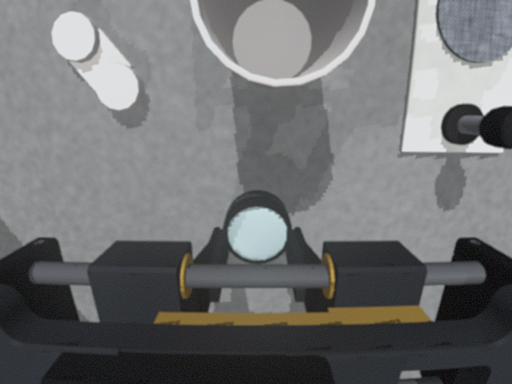

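```bash
python3 - <<'E'
from h import *
s=bot.read_state();d=eyes.capture('wrist');R,o=wrist(d,s)
print(s['opening'],s['position'],s['force'])
for n,uv,z in (('glass',(258,234),.028),('L',(228,234),.028),('R',(289,234),.028),('outline',(258,226),.02)): print(n,loc(d,R,o,uv,z).round(4))
Ri,_=cv2.Rodrigues(R.T)
def px(p): return cv2.projectPoints(np.array([p],float),Ri,-R.T@o,np.array(d['mtx']),np.array(d['dist_coeffs']))[0][0,0].round(1)
T=np.array(s['tcp_rot'])
for f in (-.022,.003,.022):
  print(f,[px(s['position']+T@np.array([x,f,z])) for x in(-.0095,.0095) for z in (-.02,.02)])
print(np.array(d['hand_eye']).round(3).tolist())
E
```

```text
0.30916501426723964 [ 0.45294766 -0.26247925  0.02944977] [-0.57484435 -0.1846142   2.76579864]
glass [ 0.4549 -0.2575  0.028 ]
L [ 0.435 -0.254  0.028]
R [ 0.4754 -0.2612  0.028 ]
outline [ 0.4553 -0.2552  0.02  ]
-0.022 [array([222.1, 244.4]), array([290.8, 244.4]), array([223.5, 272.6]), array([289.5, 272.5])]
0.003 [array([226.7, 227.2]), array([286.2, 227.2]), array([227.7, 252.4]), array([285.3, 252.3])]
0.022 [array([229.5, 216.9]), array([283.5, 216.9]), array([230.3, 240.2]), array([282.8, 240.1])]
[[0.001, 0.956, 0.295, -0.081], [-0.0, -0.295, 0.956, -0.162], [1.0, -0.001, -0.0, 0.0], [0.0, 0.0, 0.0, 1.0]]
```

```bash
python3 w.py w3 lens_a:0.02
```

```text
t 4.25 pos [ 0.453  -0.2625  0.0294] yaw -10.1 f [-0.3  0.9  4.6] open 0.262 cam [ 0.467 -0.183  0.191]
lens_a 0.65 [223.0, 191.0, 292.0, 269.0] at [ 0.4547 -0.2581] w 0.048
```

View pics/w3.png

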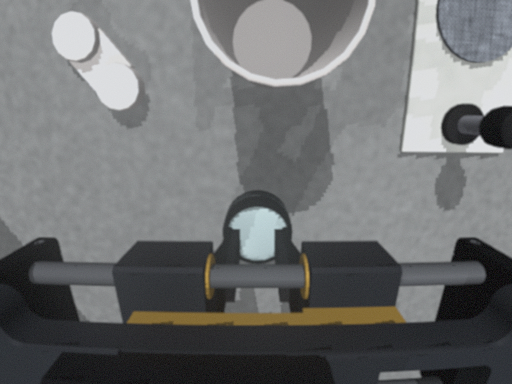

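Call:
arm_command:
  translation:
    - [0, 0, 0]
    - [0, 0, 0]
    - [0, 0, 0]
    - [0, 0, 0]
    - [0, 0, 0]
  rotation:
    - [0, 0, 0]
    - [0, 0, 0]
    - [0, 0, 0]
    - [0, 0, 0]
    - [0, 0, 0]
  grip: [-1, -1, -1, -1, -1]

```text
time_s: 4.85
position: [0.453, -0.2625, 0.0293]
tcp_rot: [[-0.174, 0.0, 0.985], [-0.985, -0.0, -0.174], [0.0, -1.0, 0.0]]
force: [0.8, 0.4, 2.1]
opening: 0.54
```

```bash
python3 - <<'E'
from h import *
s=bot.read_state();print(s['time_s'],s['opening'],s['position'],s['force'])
a=eyes.capture('wrist')['image'];d=eyes.capture('scene');im=d['image'].copy()
T=np.array(s['tcp_rot'])
o=.0435*s['opening']
c=cv2.resize(im[90:200,150:320],None,fx=4,fy=4,interpolation=cv2.INTER_CUBIC)
for z in(-o,o):
  for f,col in((.022,(0,0,255)),(0,(0,255,0))):
    p=cv2.projectPoints((s['position']+T@np.array([0,f,z])).reshape(1,3),np.array(d['rvec'],float),np.array(d['tvec'],float),np.array(d['mtx']),np.array(d['dist_coeffs']))[0][0,0]
    cv2.circle(c,tuple(int(v) for v in (p-[150,90])*4),3,col,-1); print(f,p)
cv2.imwrite('pics/s4.png',c);cv2.imwrite('pics/w4.png',a)
E
```

```text
4.85 0.5397182652886529 [ 0.45298645 -0.26253782  0.02926053] [0.76226449 0.3737975  2.11788823]
0.022 [226.48170998 128.76352475]
0 [225.87328633 121.89201709]
0.022 [210.48385129 135.3524628 ]
0 [209.57570771 128.4722615 ]
```

View pics/s4.png

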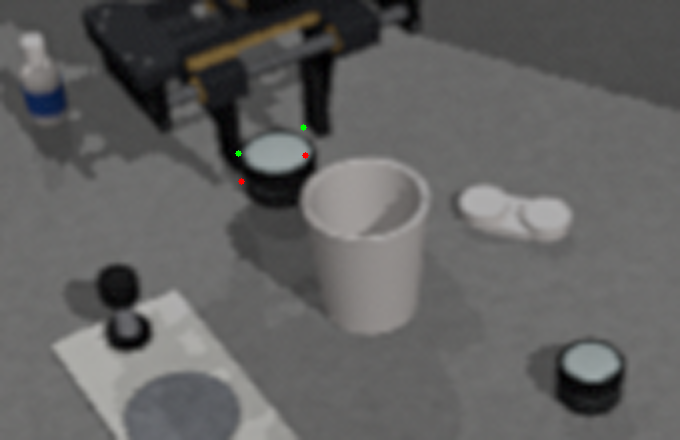

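Call:
arm_command:
  translation:
    - [0, -0.1, 0]
    - [0, -0.1, 0]
    - [0, -0.1, 0]
    - [0, -0.1, 0]
    - [0, -0.1, 0]
  rotation:
    - [0, 0, 0]
    - [0, 0, 0]
    - [0, 0, 0]
    - [0, 0, 0]
    - [0, 0, 0]
  grip: [-1, -1, -1, -1, -1]

```text
time_s: 5.45
position: [0.4527, -0.2622, 0.037]
tcp_rot: [[-0.175, -0.0, 0.985], [-0.985, 0.0, -0.175], [-0.0, -1.0, -0.0]]
force: [1.1, 0.3, -0.6]
opening: 0.985
```

```bash
python3 - <<'E'
from h import *
s=bot.read_state();print(s['time_s'],s['opening'],s['position'],s['force'])
d=eyes.capture('wrist');R,o=wrist(d,s);T=np.array(s['tcp_rot'])
rv=cv2.Rodrigues(R.T)[0]
c=cv2.resize(d['image'][170:320,130:390],None,fx=3,fy=3,interpolation=cv2.INTER_CUBIC)
h=.0435*s['opening']
for f,col in((.022,(0,0,255)),(0,(0,255,0)),(-.022,(255,100,0))):
  for x in(-.0095,.0095):
    for z in(-h,h):
      p=cv2.projectPoints((s['position']+T@np.array([x,f,z])).reshape(1,3),rv,-R.T@o,np.array(d['mtx']),np.array(d['dist_coeffs']))[0][0,0]
      cv2.circle(c,tuple(int(v) for v in (p-[130,170])*3),3,col,-1)
cv2.imwrite('pics/w5.png',c)
E
```

```text
5.45 0.9854138352723879 [ 0.45268289 -0.2622224   0.03701461] [ 1.08435809  0.27518942 -0.59412142]
```

View pics/w5.png

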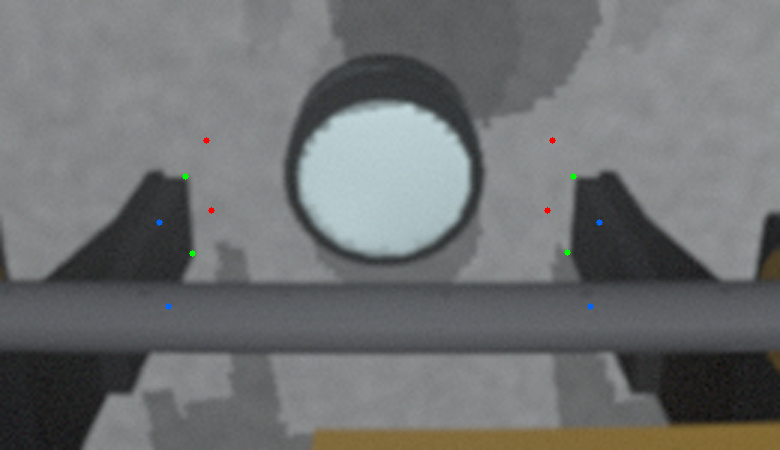

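The marks show that the real fingertips lie in the TCP plane (the green points), 22 mm short of what the text states. The first close therefore slid over the glass, so I'll grasp about 20 mm lower.

Call:
arm_command:
  translation:
    - [-0.05, 0.12, 0]
    - [-0.05, 0.24, 0]
    - [-0.05, 0.34, 0]
    - [-0.05, 0.37, 0]
    - [-0.05, 0.37, 0]
  rotation:
    - [0, 0, 0]
    - [0, 0, 0]
    - [0, 0, 0]
    - [0, 0, 0]
    - [0, 0, 0]
  grip: [-1, -1, -1, -1, -1]

```text
time_s: 6.0
position: [0.4531, -0.2581, 0.0067]
tcp_rot: [[-0.175, -0.001, 0.985], [-0.985, 0.001, -0.175], [-0.001, -1.0, -0.001]]
force: [-0.5, 0.0, 0.2]
opening: 1.001
```

Call:
arm_command:
  translation:
    - [0, 0, 0]
    - [0, 0, 0]
    - [0, 0, 0]
    - [0, 0, 0]
    - [0, 0, 0]
  rotation:
    - [0, 0, 0]
    - [0, 0, 0]
    - [0, 0, 0]
    - [0, 0, 0]
    - [0, 0, 0]
  grip: [1, 1, 1, 1, 1]

```text
time_s: 6.5
position: [0.4536, -0.2585, 0.0078]
tcp_rot: [[-0.175, 0.0, 0.985], [-0.985, -0.0, -0.175], [0.0, -1.0, 0.0]]
force: [-0.1, 0.1, -0.2]
opening: 0.628
```

Call:
arm_command:
  translation:
    - [0, 0, 0]
    - [0, 0, 0]
    - [0, 0, 0]
  rotation:
    - [0, 0, 0]
    - [0, 0, 0]
    - [0, 0, 0]
  grip: [1, 1, 1]

```text
time_s: 6.8
position: [0.4536, -0.2585, 0.0077]
tcp_rot: [[-0.175, 0.0, 0.985], [-0.985, -0.0, -0.175], [0.0, -1.0, 0.0]]
force: [0.2, -0.1, 1.5]
opening: 0.546
```

Call:
arm_command:
  translation:
    - [0, -0.1, 0]
    - [0, -0.3, 0]
    - [0, -0.65, 0]
    - [0, -1, 0]
    - [0, -1, 0]
  rotation:
    - [0, 0, 0]
    - [0, 0, 0]
    - [0, 0, 0]
    - [0, 0, 0]
    - [0, 0, 0]
  grip: [1, 1, 1, 1, 1]

```text
time_s: 7.3
position: [0.4554, -0.2599, 0.091]
tcp_rot: [[-0.174, 0.005, 0.985], [-0.985, -0.005, -0.174], [0.004, -1.0, 0.006]]
force: [0.6, -0.2, -0.8]
opening: 0.545
```

Call:
arm_command:
  translation:
    - [-0.3, -0.5, 0.4]
    - [-0.7, -0.5, 0.4]
    - [-1, -0.5, 0.4]
    - [-1, -0.5, 0.4]
  rotation:
    - [0, 0, 0]
    - [0, 0, 0]
    - [0, 0, 0]
    - [0, 0, 0]
  grip: [1, 1, 1, 1]

```text
time_s: 7.7
position: [0.4982, -0.1818, 0.1272]
tcp_rot: [[-0.171, -0.002, 0.985], [-0.985, 0.002, -0.171], [-0.002, -1.0, -0.003]]
force: [-0.3, 0.2, -1.1]
opening: 0.543
```

Call:
arm_command:
  translation:
    - [-0.5, 0, 0.3]
    - [-1, 0, 0.6]
    - [-1, 0, 0.6]
    - [-1, 0, 0.6]
  rotation:
    - [0, 0, 0]
    - [0, 0, 0]
    - [0, 0, 0]
    - [0, 0, 0]
  grip: [1, 1, 1, 1]

```text
time_s: 8.1
position: [0.56, -0.1145, 0.1267]
tcp_rot: [[-0.172, -0.002, 0.985], [-0.985, -0.0, -0.172], [0.0, -1.0, -0.002]]
force: [-0.1, 0.6, -0.8]
opening: 0.542
```

Call:
arm_command:
  translation:
    - [-0.5, 0, 0.3]
    - [-0.8, 0, 0.5]
    - [-0.8, 0, 0.5]
    - [-0.8, 0, 0.5]
  rotation:
    - [0, 0, 0]
    - [0, 0, 0]
    - [0, 0, 0]
    - [0, 0, 0]
  grip: [1, 1, 1, 1]

```text
time_s: 8.5
position: [0.6096, -0.0599, 0.1269]
tcp_rot: [[-0.175, -0.002, 0.985], [-0.985, -0.0, -0.175], [0.001, -1.0, -0.002]]
force: [-0.6, -0.8, -0.9]
opening: 0.543
```

```bash
python3 w.py w6 rest_1:0.008 lens_a:0.14
```

```text
t 8.5 pos [ 0.6096 -0.0599  0.1269] yaw -10.1 f [-0.6 -0.8 -0.9] open 0.543 cam [0.624 0.02  0.288]
rest_1 0.97 [241.0, 0.0, 309.0, 25.0] at [0.6569 0.1098] w 0.064
rest_1 0.74 [254.0, 150.0, 310.0, 210.0] at [ 0.6388 -0.0506] w 0.061
rest_1 0.62 [236.0, 53.0, 306.0, 123.0] at [0.6428 0.0442] w 0.069
lens_a 0.97 [72.0, 23.0, 113.0, 59.0] at [0.547  0.0732] w 0.022
lens_a 0.87 [219.0, 202.0, 300.0, 269.0] at [ 0.6134 -0.0495] w 0.049
lens_a 0.68 [74.0, 146.0, 120.0, 188.0] at [0.5283 0.0091] w 0.028
```

View pics/w6.png

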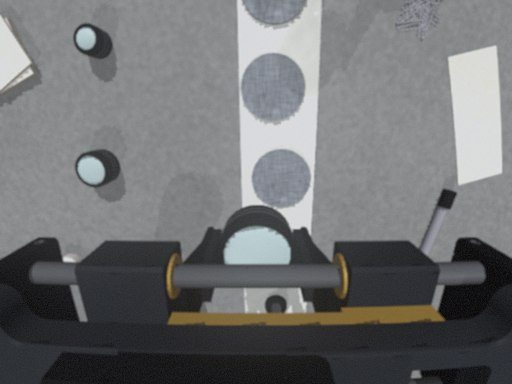

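```bash
cat > g.py <<'E'
import sys
from h import *
# g.py z u v [u v ...] : wrist pixels of last state to plane z, world and tool-frame x,z (mm)
s=bot.read_state();d=eyes.capture('wrist');R,o=wrist(d,s);T=np.array(s['tcp_rot'])
z=float(sys.argv[1]);a=list(map(float,sys.argv[2:]))
print('pos',np.round(s['position'],4),'open',round(s['opening'],3))
for uv in zip(a[::2],a[1::2]):
    p=loc(d,R,o,uv,z);q=T.T@(p-s['position'])*1000;print(uv,p.round(4)[:2],'tool x,z mm',q[[0,2]].round(1))
E
python3 g.py .147 257 227 222 250 292 250; python3 g.py .008 273 88 281 178 275 0
python3 - <<'E'
from h import *
s=bot.read_state();print(move(s,[.642,.042,.127],-10))
E
```

```text
pos [ 0.6093 -0.0603  0.1272] open 0.544
(257.0, 227.0) [ 0.6132 -0.0411] tool x,z mm [-19.6   0.3]
(222.0, 250.0) [ 0.59   -0.0521] tool x,z mm [ -4.6 -20.6]
(292.0, 250.0) [ 0.6311 -0.0594] tool x,z mm [-4.7 21.2]
pos [ 0.6096 -0.0602  0.1273] open 0.542
(273.0, 88.0) [0.6446 0.0433] tool x,z mm [-108.1   16.3]
(281.0, 178.0) [ 0.6384 -0.0485] tool x,z mm [-16.6  26.4]
(275.0, 0.0) [0.6593 0.1203] tool x,z mm [-186.4   17.2]
[[-1.326, 0.005, 0.17], ('ry', np.float64(-0.003))]
```

Call:
arm_command:
  translation:
    - [-0.5, 0.1, 0.1]
    - [-1, 0.2, 0.19]
    - [-1, 0.3, 0.19]
    - [-1, 0.3, 0.19]
  rotation:
    - [0, 0, 0]
    - [0, 0, 0]
    - [0, 0, 0]
    - [0, 0, 0]
  grip: [1, 1, 1, 1]

```text
time_s: 9.15
position: [0.6384, 0.0176, 0.1023]
tcp_rot: [[-0.173, -0.003, 0.985], [-0.985, -0.0, -0.173], [0.001, -1.0, -0.003]]
force: [-0.2, -0.3, -0.8]
opening: 0.544
```

Call:
arm_command:
  translation:
    - [-0.345, 0.2, 0]
    - [-0.345, 0.5, 0]
    - [-0.345, 0.7, 0]
    - [-0.345, 0.7, 0]
  rotation:
    - [0, 0, 0]
    - [0, 0, 0]
    - [0, 0, 0]
    - [0, 0, 0]
  grip: [1, 1, 1, 1]

```text
time_s: 9.55
position: [0.6421, 0.0432, 0.0452]
tcp_rot: [[-0.176, -0.006, 0.984], [-0.984, 0.0, -0.176], [0.001, -1.0, -0.006]]
force: [-0.7, -0.3, -0.6]
opening: 0.548
```

```bash
python3 w.py w7 rest_1:0.008;python3 - <<'E'
from h import *
s=bot.read_state();print(move(s,[.643,.043,.0165],-10))
E
```

```text
t 9.55 pos [0.6421 0.0432 0.0452] yaw -10.1 f [-0.7 -0.3 -0.6] open 0.548 cam [0.658 0.123 0.207]
rest_1 0.9 [237.0, 288.0, 304.0, 314.0] at [ 0.6405 -0.0354] w 0.06
rest_1 0.59 [214.0, 54.0, 307.0, 145.0] at [0.6611 0.1337] w 0.066
[[0.006, 0.388, -0.017], ('ry', np.float64(-0.002))]
```

View pics/w7.png

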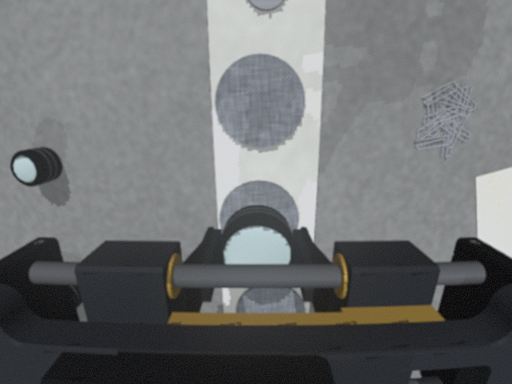

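```bash
python3 g.py .008 260 181 220.5 216 299 216 260.5 55 260.5 149 216 102 306 102
```

```text
pos [0.6444 0.0432 0.0475] open 0.546
(260.0, 181.0) [0.6528 0.0748] tool x,z mm [-32.5   2.7]
(220.5, 216.0) [0.6162 0.0518] tool x,z mm [ -3.4 -29.2]
(299.0, 216.0) [0.6789 0.0405] tool x,z mm [-3.4 34.4]
(260.5, 55.0) [0.6687 0.1629] tool x,z mm [-122.1    2.8]
(260.5, 149.0) [0.6574 0.099 ] tool x,z mm [-57.2   3. ]
(216.0, 102.0) [0.6318 0.1379] tool x,z mm [-91.  -29.1]
(306.0, 102.0) [0.6955 0.1265] tool x,z mm [-91.   35.7]
```

Call:
arm_command:
  translation:
    - [0, 0.15, 0.03]
    - [0, 0.25, 0.03]
    - [0, 0.31, 0.03]
    - [0, 0.35, 0.03]
    - [0, 0.37, 0.03]
  rotation:
    - [0, 0, 0]
    - [0, 0, 0]
    - [0, 0, 0]
    - [0, 0, 0]
    - [0, 0, 0]
  grip: [1, 1, 1, 1, 1]

```text
time_s: 10.2
position: [0.6466, 0.0441, 0.0174]
tcp_rot: [[-0.175, -0.001, 0.985], [-0.985, 0.0, -0.175], [0.0, -1.0, -0.001]]
force: [1.4, -1.1, 0.2]
opening: 0.546
```

Call:
arm_command:
  translation:
    - [0, 0, 0]
    - [0, 0, 0]
  rotation:
    - [0, 0, 0]
    - [0, 0, 0]
  grip: [1, 1]

```text
time_s: 10.4
position: [0.6471, 0.0441, 0.0181]
tcp_rot: [[-0.175, 0.0, 0.985], [-0.985, -0.0, -0.175], [-0.0, -1.0, 0.0]]
force: [0.0, -0.2, -0.9]
opening: 0.543
```

Call:
arm_command:
  translation:
    - [0, 0.015, 0]
    - [0, 0.025, 0]
    - [0, 0.025, 0]
  rotation:
    - [0, 0, 0]
    - [0, 0, 0]
    - [0, 0, 0]
  grip: [1, 1, 1]

```text
time_s: 10.7
position: [0.6469, 0.0441, 0.0159]
tcp_rot: [[-0.175, -0.0, 0.985], [-0.985, 0.0, -0.175], [0.0, -1.0, -0.0]]
force: [-0.2, -0.9, -1.6]
opening: 0.545
```

Call:
arm_command:
  translation:
    - [0, 0, 0]
    - [0, 0, 0]
    - [0, 0, 0]
    - [0, 0, 0]
    - [0, 0, 0]
  rotation:
    - [0, 0, 0]
    - [0, 0, 0]
    - [0, 0, 0]
    - [0, 0, 0]
    - [0, 0, 0]
  grip: [-0.7, -0.7, -0.7, -0.7, -0.7]

```text
time_s: 11.2
position: [0.647, 0.044, 0.016]
tcp_rot: [[-0.175, 0.0, 0.985], [-0.985, 0.0, -0.175], [-0.0, -1.0, 0.0]]
force: [0.5, 0.1, -0.0]
opening: 0.832
```

Call:
arm_command:
  translation:
    - [0, -0.1, 0]
    - [0, -0.3, 0]
    - [0, -0.8, 0]
    - [0, -1, 0]
  rotation:
    - [0, 0, 0]
    - [0, 0, 0]
    - [0, 0, 0]
    - [0, 0, 0]
  grip: [-0.7, -0.7, -0.7, -0.7]

```text
time_s: 11.6
position: [0.6494, 0.0439, 0.1005]
tcp_rot: [[-0.175, 0.007, 0.985], [-0.985, -0.001, -0.175], [-0.001, -1.0, 0.007]]
force: [0.8, 0.2, 0.4]
opening: 0.846
```

```bash
python3 w.py w8 rest_1:0.008 lens_a:0.02;python3 - <<'E'
from h import *
s=bot.read_state();print(move(s,[.443,.265,.12],-10))
E
```

```text
t 11.6 pos [0.6494 0.0439 0.1005] yaw -10.1 f [0.8 0.2 0.4] open 0.846 cam [0.663 0.124 0.262]
rest_1 0.92 [238.0, 254.0, 285.0, 305.0] at [ 0.6393 -0.0481] w 0.052
rest_1 0.82 [215.0, 69.0, 286.0, 144.0] at [0.6606 0.1328] w 0.065
rest_1 0.78 [218.0, 170.0, 277.0, 225.0] at [0.6416 0.0484] w 0.06
lens_a 0.66 [1.0, 0.0, 30.0, 38.0] at [0.4759 0.2444] w 0.029
lens_a 0.61 [51.0, 143.0, 90.0, 176.0] at [0.4855 0.1181] w 0.039
lens_a 0.61 [229.0, 180.0, 282.0, 235.0] at [0.6483 0.0409] w 0.051
[[-2.273, -0.286, -3.005], ('ry', np.float64(-0.001))]
```

View pics/w8.png

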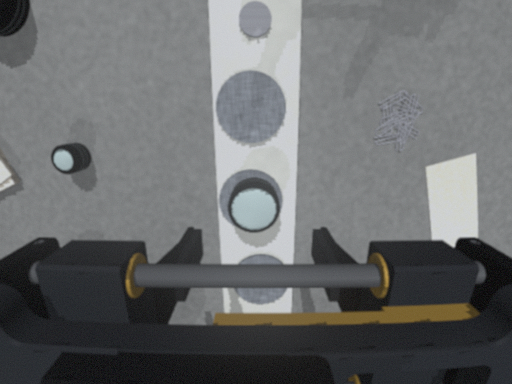

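```bash
python3 g.py .036 254 209.5; python3 g.py .008 250.5 170 250.5 198 251 106.5 220 200 281.5 200
python3 - <<'E'
from h import *
d=eyes.capture('top');R,o=fixed(d)
for t,z in(('lens_a',.02),('rest_1',.008)):
  for r in models.recognise('top',t):
    e=np.array(r['extent'])*[512,384,512,384];print(t,round(r['conf'],2),loc(d,R,o,[(e[0]+e[2])/2,(e[1]+e[3])/2],z).round(4)[:2])
E
```

```text
pos [0.6481 0.044  0.098 ] open 0.852
(254.0, 209.5) [0.6463 0.0453] tool x,z mm [-1.  -2.3]
pos [0.6468 0.0441 0.0964] open 0.851
(250.5, 170.0) [0.6466 0.0761] tool x,z mm [-31.5  -5.8]
(250.5, 198.0) [0.6415 0.0486] tool x,z mm [-3.5 -6. ]
(251.0, 106.5) [0.6576 0.133 ] tool x,z mm [-89.4  -4.9]
(220.0, 200.0) [0.6115 0.0519] tool x,z mm [ -1.5 -36.2]
(281.5, 200.0) [0.6713 0.0412] tool x,z mm [-1.4 24.6]
lens_a 0.57 [ 0.4445 -0.0102]
lens_a 0.47 [0.4514 0.2917]
rest_1 0.91 [ 0.6177 -0.1435]
rest_1 0.71 [ 0.6353 -0.057 ]
rest_1 0.39 [0.68   0.1249]
```

Call:
arm_command:
  translation:
    - [-0.25, -0.1, -0.5]
    - [-0.5, -0.1, -1]
    - [-0.5, -0.1, -1]
  rotation:
    - [0, 0, 0]
    - [0, 0, 0]
    - [0, 0, 0]
  grip: [-1, -1, -1]

```text
time_s: 12.3
position: [0.5672, 0.1004, 0.1021]
tcp_rot: [[-0.171, -0.012, 0.985], [-0.985, 0.001, -0.171], [0.001, -1.0, -0.012]]
force: [-0.6, 0.3, -0.9]
opening: 0.979
```

Call:
arm_command:
  translation:
    - [-0.25, -0.1, -0.5]
    - [-0.5, -0.1, -1]
    - [-0.5, -0.1, -1]
  rotation:
    - [0, 0, 0]
    - [0, 0, 0]
    - [0, 0, 0]
  grip: [-1, -1, -1]

```text
time_s: 12.6
position: [0.4964, 0.1529, 0.1107]
tcp_rot: [[-0.171, -0.01, 0.985], [-0.985, -0.0, -0.171], [0.002, -1.0, -0.01]]
force: [-0.8, -0.6, -0.9]
opening: 1.003
```

Call:
arm_command:
  translation:
    - [-0.25, 0, -0.5]
    - [-0.5, 0, -1]
    - [-0.5, 0, -1]
    - [-0.5, 0, -1]
  rotation:
    - [0, 0, 0]
    - [0, 0, 0]
    - [0, 0, 0]
    - [0, 0, 0]
  grip: [-1, -1, -1, -1]

```text
time_s: 13.0
position: [0.4317, 0.2045, 0.1116]
tcp_rot: [[-0.173, -0.0, 0.985], [-0.985, -0.0, -0.173], [0.0, -1.0, 0.0]]
force: [1.0, 1.2, 0.8]
opening: 0.995
```

```bash
python3 w.py w9 lens_a:0.02
```

```text
t 13.0 pos [0.4317 0.2045 0.1116] yaw -9.9 f [1.  1.2 0.8] open 0.995 cam [0.446 0.284 0.273]
lens_a 0.8 [297.0, 249.0, 323.0, 265.0] at [0.477  0.1314] w 0.028
lens_a 0.71 [233.0, 97.0, 297.0, 163.0] at [0.4512 0.2703] w 0.06
```

View pics/w9.png

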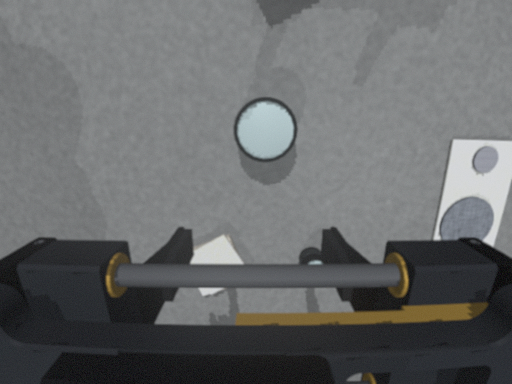

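```bash
python3 g.py .028 266 130 235 130 298 130 266 98 266 162
```

```text
pos [0.4335 0.2039 0.1118] open 1.003
(266.0, 130.0) [0.4541 0.2703] tool x,z mm [-69.    8.5]
(235.0, 130.0) [0.4267 0.2752] tool x,z mm [-69.  -19.4]
(298.0, 130.0) [0.4825 0.2653] tool x,z mm [-69.   37.4]
(266.0, 98.0) [0.4587 0.2973] tool x,z mm [-96.4   8.3]
(266.0, 162.0) [0.4493 0.2417] tool x,z mm [-40.    8.8]
```

Call:
arm_command:
  translation:
    - [-0.5, 0.1, 0.1]
    - [-0.86, 0.3, 0.1]
    - [-0.86, 0.5, 0.1]
    - [-0.86, 0.5, 0.1]
  rotation:
    - [0, 0, 0]
    - [0, 0, 0]
    - [0, 0, 0]
    - [0, 0, 0]
  grip: [-1, -1, -1, -1]

```text
time_s: 13.55
position: [0.4516, 0.2701, 0.0701]
tcp_rot: [[-0.175, -0.003, 0.985], [-0.985, -0.001, -0.175], [0.002, -1.0, -0.003]]
force: [-0.1, 0.9, 0.6]
opening: 0.997
```

```bash
python3 w.py w10 lens_a:0.02
```

```text
t 13.55 pos [0.4516 0.2701 0.0701] yaw -10.1 f [-0.1  0.9  0.6] open 0.997 cam [0.466 0.35  0.231]
lens_a 0.68 [221.0, 174.0, 292.0, 250.0] at [0.4518 0.2728] w 0.06
```

View pics/w10.png

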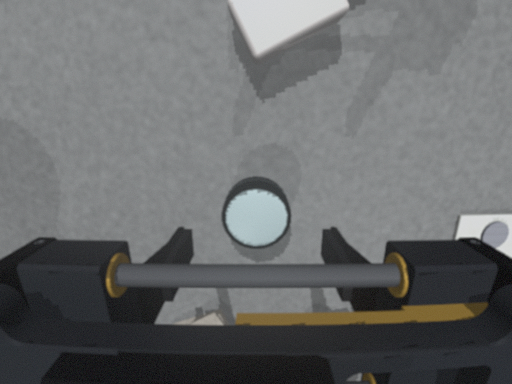

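Call:
arm_command:
  translation:
    - [0, 0.3, 0]
    - [0, 0.55, 0]
    - [0, 0.7, 0]
    - [0, 0.77, 0]
    - [0, 0.77, 0]
  rotation:
    - [0, 0, 0]
    - [0, 0, 0]
    - [0, 0, 0]
    - [0, 0, 0]
    - [0, 0, 0]
  grip: [-1, -1, -1, -1, -1]

```text
time_s: 14.15
position: [0.4516, 0.2701, 0.0102]
tcp_rot: [[-0.175, -0.0, 0.985], [-0.985, -0.0, -0.175], [0.0, -1.0, -0.0]]
force: [0.5, 0.2, -0.0]
opening: 1.0
```

Call:
arm_command:
  translation:
    - [0, 0, 0]
    - [0, 0, 0]
    - [0, 0, 0]
    - [0, 0, 0]
    - [0, 0, 0]
  rotation:
    - [0, 0, 0]
    - [0, 0, 0]
    - [0, 0, 0]
    - [0, 0, 0]
    - [0, 0, 0]
  grip: [1, 1, 1, 1, 1]

```text
time_s: 14.65
position: [0.4515, 0.2706, 0.0107]
tcp_rot: [[-0.175, 0.0, 0.985], [-0.985, 0.0, -0.175], [-0.0, -1.0, 0.0]]
force: [-0.5, 0.6, 1.8]
opening: 0.661
```

Call:
arm_command:
  translation:
    - [0, 0, 0]
    - [0, 0, 0]
  rotation:
    - [0, 0, 0]
    - [0, 0, 0]
  grip: [1, 1]

```text
time_s: 14.85
position: [0.4515, 0.2706, 0.0107]
tcp_rot: [[-0.175, 0.0, 0.985], [-0.985, 0.0, -0.175], [-0.0, -1.0, 0.0]]
force: [-0.7, -0.5, 4.1]
opening: 0.66
```

Call:
arm_command:
  translation:
    - [0, -0.1, 0]
    - [0, -0.3, 0]
    - [0, -0.6, 0]
    - [0, -0.8, 0]
  rotation:
    - [0, 0, 0]
    - [0, 0, 0]
    - [0, 0, 0]
    - [0, 0, 0]
  grip: [1, 1, 1, 1]

```text
time_s: 15.25
position: [0.4516, 0.2705, 0.0755]
tcp_rot: [[-0.175, 0.0, 0.985], [-0.985, 0.0, -0.175], [-0.0, -1.0, 0.0]]
force: [0.3, 0.9, -2.1]
opening: 0.664
```

Call:
arm_command:
  translation:
    - [0.2, 0, 0.5]
    - [0.4, 0, 1]
    - [0.4, 0, 1]
    - [0.4, 0, 1]
  rotation:
    - [0, 0, 0]
    - [0, 0, 0]
    - [0, 0, 0]
    - [0, 0, 0]
  grip: [1, 1, 1, 1]

```text
time_s: 15.65
position: [0.525, 0.2242, 0.0743]
tcp_rot: [[-0.177, -0.001, 0.984], [-0.984, 0.0, -0.177], [0.0, -1.0, -0.001]]
force: [-1.4, 0.3, -2.5]
opening: 0.662
```

Call:
arm_command:
  translation:
    - [0.2, 0, 0.5]
    - [0.4, 0, 1]
    - [0.4, 0, 1]
    - [0.4, 0, 1]
  rotation:
    - [0, 0, 0]
    - [0, 0, 0]
    - [0, 0, 0]
    - [0, 0, 0]
  grip: [1, 1, 1, 1]

```text
time_s: 16.05
position: [0.5964, 0.1795, 0.0738]
tcp_rot: [[-0.175, -0.003, 0.985], [-0.985, 0.0, -0.175], [0.0, -1.0, -0.003]]
force: [-0.6, 0.3, -1.9]
opening: 0.66
```

Call:
arm_command:
  translation:
    - [0.2, 0, 0.5]
    - [0.4, 0, 0.8]
    - [0.4, 0, 0.88]
    - [0.4, 0, 0.88]
    - [0.4, 0, 0.88]
  rotation:
    - [0, 0, 0]
    - [0, 0, 0]
    - [0, 0, 0]
    - [0, 0, 0]
    - [0, 0, 0]
  grip: [1, 1, 1, 1, 1]

```text
time_s: 16.55
position: [0.6587, 0.1372, 0.0737]
tcp_rot: [[-0.173, -0.004, 0.985], [-0.985, 0.0, -0.173], [0.0, -1.0, -0.004]]
force: [-0.2, 0.3, -0.7]
opening: 0.66
```

```bash
python3 w.py w11 rest_1:0.008 lens_a:0.095;python3 - <<'E'
from h import *
s=bot.read_state();print(move(s,[.661,.132,.0107+.009],-10))
E
```

```text
t 16.55 pos [0.6587 0.1372 0.0737] yaw -10.0 f [-0.2  0.3 -0.7] open 0.66 cam [0.674 0.217 0.235]
rest_1 0.85 [225.0, 179.0, 297.0, 216.0] at [0.664  0.1475] w 0.064
rest_1 0.57 [225.0, 291.0, 288.0, 311.0] at [0.6411 0.0385] w 0.065
lens_a 0.89 [208.0, 195.0, 305.0, 294.0] at [0.6604 0.1464] w 0.057
lens_a 0.79 [236.0, 286.0, 292.0, 312.0] at [0.6584 0.1075] w 0.035
lens_a 0.77 [62.0, 241.0, 88.0, 261.0] at [0.5499 0.1601] w 0.018
[[0.059, 0.68, 0.028], ('ry', np.float64(0.001))]
```

View pics/w11.png

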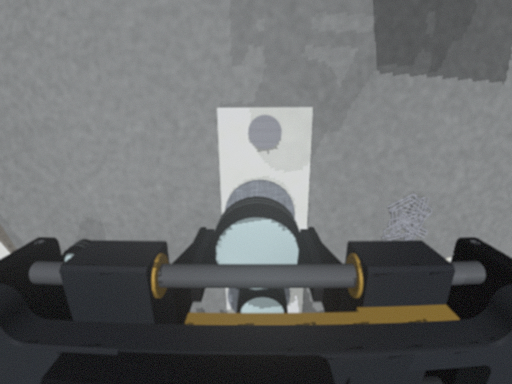

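```bash
python3 g.py .008 260 180 225 212 295 212;python3 g.py .092 257.5 219 216 250 299 250
```

```text
pos [0.6597 0.137  0.0741] open 0.661
(260.0, 180.0) [0.6672 0.1631] tool x,z mm [-27.   3.]
(225.0, 212.0) [0.6307 0.1391] tool x,z mm [  3.  -28.8]
(295.0, 212.0) [0.6936 0.1281] tool x,z mm [ 2.9 35.1]
pos [0.6602 0.1368 0.0743] open 0.658
(257.5, 219.0) [0.6649 0.1601] tool x,z mm [-23.7   0.6]
(216.0, 250.0) [0.6367 0.1445] tool x,z mm [ -3.5 -24.5]
(299.0, 250.0) [0.6862 0.1358] tool x,z mm [-3.5 25.8]
```

Call:
arm_command:
  translation:
    - [0.045, 0.2, 0.03]
    - [0.045, 0.4, 0.03]
    - [0.045, 0.52, 0.03]
    - [0.045, 0.58, 0.03]
    - [0.045, 0.62, 0.03]
  rotation:
    - [0, 0, 0]
    - [0, 0, 0]
    - [0, 0, 0]
    - [0, 0, 0]
    - [0, 0, 0]
  grip: [1, 1, 1, 1, 1]

```text
time_s: 17.3
position: [0.6627, 0.1316, 0.0234]
tcp_rot: [[-0.175, -0.002, 0.985], [-0.985, -0.0, -0.175], [0.0, -1.0, -0.002]]
force: [0.8, -1.0, -0.8]
opening: 0.662
```

Call:
arm_command:
  translation:
    - [0, 0.03, 0]
    - [0, 0.05, 0]
    - [0, 0.05, 0]
  rotation:
    - [0, 0, 0]
    - [0, 0, 0]
    - [0, 0, 0]
  grip: [1, 1, 1]

```text
time_s: 17.6
position: [0.6635, 0.1318, 0.021]
tcp_rot: [[-0.175, 0.0, 0.985], [-0.985, 0.0, -0.175], [-0.0, -1.0, 0.0]]
force: [1.2, 0.9, -2.1]
opening: 0.657
```

Still hanging (Fz ≈ −2 N); I'll lower it a little more.

Call:
arm_command:
  translation:
    - [0, 0.015, 0]
    - [0, 0.03, 0]
    - [0, 0.03, 0]
  rotation:
    - [0, 0, 0]
    - [0, 0, 0]
    - [0, 0, 0]
  grip: [1, 1, 1]

```text
time_s: 17.9
position: [0.6636, 0.1318, 0.0187]
tcp_rot: [[-0.175, 0.001, 0.985], [-0.985, 0.0, -0.175], [-0.0, -1.0, 0.001]]
force: [-0.8, -0.2, 0.4]
opening: 0.662
```

Call:
arm_command:
  translation:
    - [0, 0, 0]
    - [0, 0, 0]
    - [0, 0, 0]
    - [0, 0, 0]
    - [0, 0, 0]
  rotation:
    - [0, 0, 0]
    - [0, 0, 0]
    - [0, 0, 0]
    - [0, 0, 0]
    - [0, 0, 0]
  grip: [-0.8, -0.8, -0.8, -0.8, -0.8]

```text
time_s: 18.4
position: [0.6633, 0.1317, 0.0183]
tcp_rot: [[-0.175, -0.0, 0.985], [-0.985, -0.0, -0.175], [0.0, -1.0, 0.0]]
force: [-0.4, -0.1, 0.2]
opening: 0.887
```

Call:
arm_command:
  translation:
    - [0, -0.1, 0]
    - [0, -0.3, 0]
    - [0, -0.8, 0]
    - [0, -1, 0]
  rotation:
    - [0, 0, 0]
    - [0, 0, 0]
    - [0, 0, 0]
    - [0, 0, 0]
  grip: [-0.8, -0.8, -0.8, -0.8]

```text
time_s: 18.8
position: [0.666, 0.1319, 0.1031]
tcp_rot: [[-0.175, 0.007, 0.985], [-0.985, 0.0, -0.175], [-0.002, -1.0, 0.007]]
force: [1.4, 0.0, 0.5]
opening: 0.899
```

```bash
python3 w.py w12 rest_1:0.008 lens_a:0.02;python3 - <<'E'
from h import *
d=eyes.capture('top');R,o=fixed(d)
for r in models.recognise('top','lens_a'):
    e=np.array(r['extent'])*[512,384,512,384];print(round(r['conf'],2),e.round(1),loc(d,R,o,[(e[0]+e[2])/2,(e[1]+e[3])/2],.02).round(4)[:2])
s=bot.read_state();print(move(s,[.478,.119,.09],-10))
E
```

```text
t 18.8 pos [0.666  0.1319 0.1031] yaw -10.1 f [1.4 0.  0.5] open 0.899 cam [0.679 0.212 0.265]
rest_1 0.95 [225.0, 249.0, 274.0, 293.0] at [0.6443 0.0509] w 0.055
rest_1 0.58 [220.0, 170.0, 262.0, 197.0] at [0.6546 0.1509] w 0.042
lens_a 0.82 [71.0, 227.0, 105.0, 239.0] at [0.4897 0.1307] w 0.037
lens_a 0.63 [231.0, 258.0, 277.0, 308.0] at [0.6475 0.0428] w 0.049
lens_a 0.6 [223.0, 173.0, 284.0, 238.0] at [0.6636 0.1302] w 0.059
0.65 [199.8 213.4 210.3 225.1] [0.4811 0.1221]
0.57 [227.7 141.8 251.3 164.1] [0.6416 0.0386]
0.54 [247.  223.8 265.2 242.7] [ 4.467e-01 -4.000e-04]
0.54 [211.6 143.4 212.4 150.5] [0.6569 0.1056]
[[0.558, 0.098, -2.241], ('ry', np.float64(-0.001))]
```

Call:
arm_command:
  translation:
    - [0.3, 0, -0.5]
    - [0.63, 0, -1]
    - [0.63, 0, -1]
    - [0.63, 0, -1]
  rotation:
    - [0, 0, 0]
    - [0, 0, 0]
    - [0, 0, 0]
    - [0, 0, 0]
  grip: [-0.8, -0.8, -0.8, -0.8]

```text
time_s: 19.45
position: [0.5731, 0.0958, 0.0967]
tcp_rot: [[-0.176, -0.005, 0.984], [-0.984, 0.0, -0.176], [0.001, -1.0, -0.005]]
force: [0.5, -0.6, 0.4]
opening: 0.902
```

Call:
arm_command:
  translation:
    - [0.3, 0, -0.5]
    - [0.63, 0, -1]
    - [0.63, 0, -1]
    - [0.63, 0, -1]
  rotation:
    - [0, 0, 0]
    - [0, 0, 0]
    - [0, 0, 0]
    - [0, 0, 0]
  grip: [-0.8, -0.8, -0.8, -0.8]

```text
time_s: 19.85
position: [0.4889, 0.0602, 0.098]
tcp_rot: [[-0.176, 0.001, 0.984], [-0.984, 0.0, -0.176], [-0.0, -1.0, 0.001]]
force: [0.8, 0.2, -0.1]
opening: 0.898
```

```bash
python3 w.py w13 lens_a:0.018 rest_1:0.008 cup:.06 knob:.045
```

```text
t 19.85 pos [0.4889 0.0602 0.098 ] yaw -10.1 f [ 0.8  0.2 -0.1] open 0.898 cam [0.503 0.14  0.26 ]
lens_a 0.91 [400.0, 56.0, 483.0, 134.0] at [0.6676 0.1314] w 0.079
lens_a 0.89 [209.0, 242.0, 244.0, 265.0] at [0.4492 0.013 ] w 0.035
lens_a 0.88 [392.0, 165.0, 456.0, 223.0] at [0.6513 0.0413] w 0.066
lens_a 0.85 [219.0, 128.0, 251.0, 161.0] at [0.4799 0.1195] w 0.029
lens_a 0.64 [377.0, 157.0, 436.0, 218.0] at [0.6341 0.0511] w 0.059
rest_1 0.87 [391.0, 61.0, 430.0, 131.0] at [0.6452 0.1342] w 0.037
rest_1 0.77 [379.0, 158.0, 433.0, 220.0] at [0.6386 0.0457] w 0.056
```

View pics/w13.png

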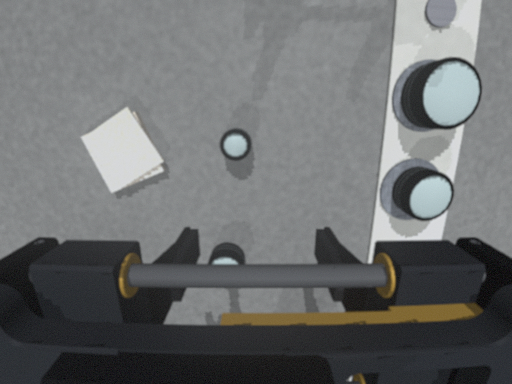

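Call:
arm_command:
  translation:
    - [-0.4, 0.1, -0.24]
    - [-0.71, 0.4, -0.24]
    - [-0.71, 0.6, -0.24]
    - [-0.71, 0.6, -0.24]
  rotation:
    - [0, 0, 0]
    - [0, 0, 0]
    - [0, 0, 0]
    - [0, 0, 0]
  grip: [-0.8, -0.8, -0.8, -0.8]

```text
time_s: 20.5
position: [0.4787, 0.1207, 0.0487]
tcp_rot: [[-0.173, -0.003, 0.985], [-0.985, -0.0, -0.173], [0.001, -1.0, -0.003]]
force: [-0.1, -0.3, 0.6]
opening: 0.9
```

```bash
python3 w.py w14 lens_a:0.018
```

```text
t 20.5 pos [0.4787 0.1207 0.0487] yaw -9.9 f [-0.1 -0.3  0.6] open 0.9 cam [0.493 0.201 0.21 ]
lens_a 0.85 [445.0, 130.0, 512.0, 218.0] at [0.6546 0.1314] w 0.057
lens_a 0.8 [239.0, 202.0, 276.0, 244.0] at [0.4795 0.1216] w 0.029
```

Lens a is centred in the jaws. Descend and grip.

Call:
arm_command:
  translation:
    - [0, 0.2, 0]
    - [0, 0.38, 0]
    - [0, 0.48, 0]
    - [0, 0.53, 0]
    - [0, 0.53, 0]
  rotation:
    - [0, 0, 0]
    - [0, 0, 0]
    - [0, 0, 0]
    - [0, 0, 0]
    - [0, 0, 0]
  grip: [-0.8, -0.8, -0.8, -0.8, -0.8]

```text
time_s: 21.1
position: [0.4794, 0.1195, 0.008]
tcp_rot: [[-0.175, 0.0, 0.985], [-0.985, 0.0, -0.175], [-0.0, -1.0, 0.0]]
force: [0.5, -0.4, -0.3]
opening: 0.904
```

Call:
arm_command:
  translation:
    - [0, 0, 0]
    - [0, 0, 0]
    - [0, 0, 0]
    - [0, 0, 0]
    - [0, 0, 0]
  rotation:
    - [0, 0, 0]
    - [0, 0, 0]
    - [0, 0, 0]
    - [0, 0, 0]
    - [0, 0, 0]
  grip: [1, 1, 1, 1, 1]

```text
time_s: 21.6
position: [0.4793, 0.1198, 0.0081]
tcp_rot: [[-0.175, 0.0, 0.985], [-0.985, 0.0, -0.175], [-0.0, -1.0, 0.0]]
force: [0.8, -0.3, -0.6]
opening: 0.532
```

Call:
arm_command:
  translation:
    - [0, 0, 0]
    - [0, 0, 0]
    - [0, 0, 0]
    - [0, 0, 0]
  rotation:
    - [0, 0, 0]
    - [0, 0, 0]
    - [0, 0, 0]
    - [0, 0, 0]
  grip: [1, 1, 1, 1]

```text
time_s: 22.0
position: [0.4792, 0.1197, 0.008]
tcp_rot: [[-0.175, 0.0, 0.985], [-0.985, 0.0, -0.175], [-0.0, -1.0, 0.0]]
force: [-0.1, -0.4, -0.1]
opening: 0.311
```

Call:
arm_command:
  translation:
    - [0, -0.1, 0]
    - [0, -0.3, 0]
    - [0, -0.7, 0]
    - [0, -1, 0]
  rotation:
    - [0, 0, 0]
    - [0, 0, 0]
    - [0, 0, 0]
    - [0, 0, 0]
  grip: [1, 1, 1, 1]

```text
time_s: 22.4
position: [0.4791, 0.1197, 0.0894]
tcp_rot: [[-0.175, 0.0, 0.985], [-0.985, 0.0, -0.175], [-0.0, -1.0, 0.0]]
force: [-0.1, -0.1, 0.1]
opening: 0.312
```

Call:
arm_command:
  translation:
    - [0.4, -0.3, 0.3]
    - [0.9, -0.3, 0.7]
    - [1, -0.3, 0.8]
    - [1, -0.3, 0.8]
  rotation:
    - [0, 0, 0]
    - [0, 0, 0]
    - [0, 0, 0]
    - [0, 0, 0]
  grip: [1, 1, 1, 1]

```text
time_s: 22.8
position: [0.5296, 0.028, 0.1126]
tcp_rot: [[-0.178, 0.002, 0.984], [-0.984, -0.0, -0.178], [-0.0, -1.0, 0.002]]
force: [-1.2, -0.1, -1.0]
opening: 0.313
```

Call:
arm_command:
  translation:
    - [0.4, 0, 0.3]
    - [0.9, 0, 0.7]
    - [1, 0, 0.8]
    - [1, 0, 0.8]
  rotation:
    - [0, 0, 0]
    - [0, 0, 0]
    - [0, 0, 0]
    - [0, 0, 0]
  grip: [1, 1, 1, 1]

```text
time_s: 23.2
position: [0.5772, -0.0605, 0.1115]
tcp_rot: [[-0.176, -0.001, 0.984], [-0.984, 0.001, -0.176], [-0.0, -1.0, -0.001]]
force: [-0.1, 0.0, -0.7]
opening: 0.31
```

```bash
python3 - <<'E'
from h import *
s=bot.read_state();print(s['time_s'],s['joint_positions'],s['opening'],move(s,[.618,-.142,.11],-60))
d=eyes.capture('wrist');R,o=wrist(d,s)
d2=eyes.capture('top');R2,o2=fixed(d2)
for t,z in(('rest_1',.008),('knob',.045)):
 for r in models.recognise('top',t):
    e=np.array(r['extent'])*[512,384,512,384];print('top',t,round(r['conf'],2),e.round(1),loc(d2,R2,o2,[(e[0]+e[2])/2,(e[1]+e[3])/2],z).round(4)[:2])
E
```

```text
23.2 [-1.70219746e+01  3.54132647e+01  9.41588698e+01  2.34527280e-02
  5.04828647e+01 -6.87525498e+00] 0.3101088319619718 [[0.912, 0.017, 0.681], ('ry', np.float64(0.831))]
top rest_1 0.71 [222.1 144.6 250.8 168.2] [0.6351 0.0464]
```

Call:
arm_command:
  translation:
    - [0.4, 0, 0.3]
    - [0.8, 0, 0.6]
    - [0.91, 0, 0.68]
    - [0.91, 0, 0.68]
    - [0.91, 0, 0.68]
  rotation:
    - [0, 0.13, 0]
    - [0, 0.26, 0]
    - [0, 0.39, 0]
    - [0, 0.52, 0]
    - [0, 0.6, 0]
  grip: [1, 1, 1, 1, 1]

```text
time_s: 23.9
position: [0.6172, -0.1399, 0.1116]
tcp_rot: [[-0.722, -0.002, 0.691], [-0.691, 0.001, -0.722], [0.001, -1.0, -0.002]]
force: [-1.0, 0.4, -1.7]
opening: 0.312
```

Call:
arm_command:
  translation:
    - [0, 0.2, 0]
    - [0, 0.5, 0]
    - [0, 0.6, 0]
    - [0, 0.6, 0]
  rotation:
    - [0, 0.12, 0]
    - [0, 0.23, 0]
    - [0, 0.23, 0]
    - [0, 0.23, 0]
  grip: [1, 1, 1, 1]

```text
time_s: 24.3
position: [0.6163, -0.1395, 0.0625]
tcp_rot: [[-0.863, -0.004, 0.505], [-0.505, 0.002, -0.863], [0.003, -1.0, -0.004]]
force: [-1.1, -0.6, 0.0]
opening: 0.312
```

```bash
python3 w.py w15 rest_1:0.008 knob:.045 lens_a:.065 cup:.06;python3 - <<'E'
from h import *
s=bot.read_state();print(move(s,[.618,-.142,.017],-60))
E
```

```text
t 24.3 pos [ 0.6163 -0.1395  0.0625] yaw -59.6 f [-1.1 -0.6  0. ] open 0.312 cam [ 0.687 -0.099  0.224]
rest_1 0.85 [224.0, 171.0, 298.0, 233.0] at [ 0.6271 -0.1372] w 0.064
rest_1 0.82 [0.0, 0.0, 23.0, 41.0] at [0.6565 0.1038] w 0.02
rest_1 0.61 [48.0, 30.0, 111.0, 117.0] at [0.6464 0.0376] w 0.053
rest_1 0.57 [137.0, 98.0, 212.0, 177.0] at [ 0.639  -0.0495] w 0.061
lens_a 0.93 [231.0, 220.0, 276.0, 266.0] at [ 0.6161 -0.1373] w 0.03
lens_a 0.88 [0.0, 0.0, 20.0, 32.0] at [0.6665 0.0521] w 0.013
lens_a 0.71 [18.0, 23.0, 104.0, 101.0] at [0.6577 0.0139] w 0.053
[[0.013, 0.601, -0.0], ('ry', np.float64(0.003))]
```

View pics/w15.png

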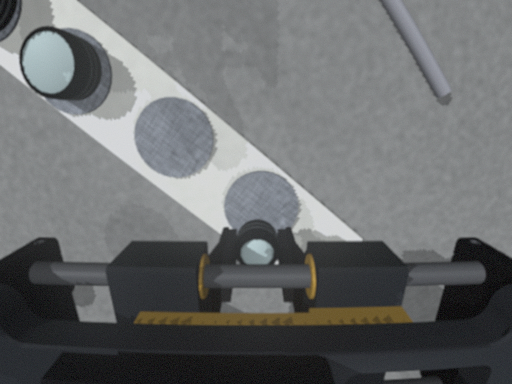

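```bash
python3 g.py .008 261.5 170 224.5 206 299 206 174.5 137;python3 g.py .078 257 253 241 253 273 253 
```

```text
pos [ 0.6188 -0.1414  0.0651] open 0.311
(261.5, 170.0) [ 0.6538 -0.126 ] tool x,z mm [-37.9   4.1]
(224.5, 206.0) [ 0.6103 -0.1142] tool x,z mm [ -6.2 -27.9]
(299.0, 206.0) [ 0.6428 -0.1704] tool x,z mm [-6.1 37. ]
(174.5, 137.0) [ 0.6419 -0.0511] tool x,z mm [-65.3 -66.6]
pos [ 0.6187 -0.1415  0.065 ] open 0.312
(257.0, 253.0) [ 0.6181 -0.1422] tool x,z mm [0.9 0.3]
(241.0, 253.0) [ 0.613  -0.1335] tool x,z mm [ 0.9 -9.7]
(273.0, 253.0) [ 0.6231 -0.1509] tool x,z mm [ 0.9 10.3]
```

Call:
arm_command:
  translation:
    - [-0.05, 0.2, 0.02]
    - [-0.05, 0.38, 0.02]
    - [-0.05, 0.5, 0.02]
    - [-0.05, 0.56, 0.02]
    - [-0.05, 0.59, 0.02]
  rotation:
    - [0, 0, 0]
    - [0, 0, 0]
    - [0, 0, 0]
    - [0, 0, 0]
    - [0, 0, 0]
  grip: [1, 1, 1, 1, 1]

```text
time_s: 25.15
position: [0.6211, -0.1403, 0.0159]
tcp_rot: [[-0.865, -0.003, 0.502], [-0.502, 0.001, -0.865], [0.002, -1.0, -0.003]]
force: [-4.4, 0.9, 11.7]
opening: 0.311
```

Call:
arm_command:
  translation:
    - [0, 0, 0]
    - [0, 0.01, 0]
  rotation:
    - [0, 0, 0]
    - [0, 0, 0]
  grip: [1, 1]

```text
time_s: 25.35
position: [0.6228, -0.1409, 0.0161]
tcp_rot: [[-0.865, 0.001, 0.502], [-0.502, -0.0, -0.865], [-0.001, -1.0, 0.001]]
force: [0.5, 0.0, 0.1]
opening: 0.312
```

Call:
arm_command:
  translation:
    - [0, 0, 0]
    - [0, 0, 0]
    - [0, 0, 0]
    - [0, 0, 0]
    - [0, 0, 0]
  rotation:
    - [0, 0, 0]
    - [0, 0, 0]
    - [0, 0, 0]
    - [0, 0, 0]
    - [0, 0, 0]
  grip: [-0.3, -0.3, -0.3, -0.3, -0.3]

```text
time_s: 25.85
position: [0.6224, -0.1407, 0.016]
tcp_rot: [[-0.865, 0.0, 0.502], [-0.502, -0.0, -0.865], [-0.0, -1.0, 0.0]]
force: [-0.1, 0.3, 0.1]
opening: 0.63
```

Call:
arm_command:
  translation:
    - [0, -0.1, 0]
    - [0, -0.3, 0]
    - [0, -0.8, 0]
    - [0, -1, 0]
    - [0, -1, 0]
  rotation:
    - [0, 0, 0]
    - [0, 0, 0]
    - [0, 0, 0]
    - [0, 0, 0]
    - [0, 0, 0]
  grip: [-0.3, -0.3, -0.3, -0.3, -0.3]

```text
time_s: 26.35
position: [0.6251, -0.1417, 0.1005]
tcp_rot: [[-0.865, 0.008, 0.502], [-0.502, -0.003, -0.865], [-0.005, -1.0, 0.007]]
force: [0.4, 0.1, -0.2]
opening: 0.645
```

```bash
python3 w.py w16 rest_1:0.008 lens_a:.02;python3 - <<'E'
from h import *
s=bot.read_state();print(move(s,[.443,-.065,.12],-10))
E
```

```text
t 26.35 pos [ 0.6251 -0.1417  0.1005] yaw -59.8 f [ 0.4  0.1 -0.2] open 0.645 cam [ 0.694 -0.1    0.262]
rest_1 0.94 [144.0, 105.0, 213.0, 176.0] at [ 0.6404 -0.0483] w 0.066
rest_1 0.8 [223.0, 169.0, 286.0, 231.0] at [ 0.6254 -0.14  ] w 0.064
rest_1 0.68 [0.0, 9.0, 46.0, 63.0] at [0.655  0.1198] w 0.047
rest_1 0.59 [69.0, 53.0, 124.0, 126.0] at [0.6448 0.0383] w 0.053
lens_a 0.98 [47.0, 48.0, 120.0, 112.0] at [0.6487 0.0454] w 0.067
lens_a 0.86 [238.0, 188.0, 267.0, 222.0] at [ 0.6229 -0.139 ] w 0.028
lens_a 0.74 [0.0, 0.0, 45.0, 56.0] at [0.6626 0.1124] w 0.044
[[1.459, -0.3, -1.938], ('ry', np.float64(-0.831))]
```

Call:
arm_command:
  translation:
    - [0.3, -0.3, -0.4]
    - [0.73, -0.3, -0.97]
    - [0.73, -0.3, -0.97]
    - [0.73, -0.3, -0.97]
  rotation:
    - [0, 0, 0]
    - [0, 0, 0]
    - [0, 0, 0]
    - [0, 0, 0]
  grip: [-0.7, -0.7, -0.7, -0.7]

```text
time_s: 26.9
position: [0.5299, -0.1015, 0.1188]
tcp_rot: [[-0.865, -0.005, 0.502], [-0.502, 0.002, -0.865], [0.003, -1.0, -0.004]]
force: [0.7, -0.3, 1.0]
opening: 0.836
```

Call:
arm_command:
  translation:
    - [0.3, 0, -0.4]
    - [0.6, 0, -0.8]
    - [0.6, 0, -0.95]
    - [0.6, 0, -0.95]
    - [0.6, 0, -0.95]
  rotation:
    - [0, -0.13, 0]
    - [0, -0.26, 0]
    - [0, -0.39, 0]
    - [0, -0.52, 0]
    - [0, -0.6, 0]
  grip: [-0.7, -0.7, -0.7, -0.7, -0.7]

```text
time_s: 27.4
position: [0.455, -0.062, 0.1196]
tcp_rot: [[-0.4, 0.002, 0.916], [-0.916, -0.001, -0.4], [-0.0, -1.0, 0.002]]
force: [0.3, -0.1, -0.4]
opening: 0.849
```

Call:
arm_command:
  translation:
    - [0, 0, 0]
    - [0, 0, 0]
    - [0, 0, 0]
    - [0, 0, 0]
  rotation:
    - [0, -0.12, 0]
    - [0, -0.23, 0]
    - [0, -0.23, 0]
    - [0, -0.23, 0]
  grip: [-0.7, -0.7, -0.7, -0.7]

```text
time_s: 27.8
position: [0.4545, -0.062, 0.1196]
tcp_rot: [[-0.177, 0.001, 0.984], [-0.984, -0.0, -0.177], [0.0, -1.0, 0.001]]
force: [0.4, 0.0, -0.4]
opening: 0.85
```

```bash
python3 w.py w17 rest_1:0.008 lens_a:.02;python3 - <<'E'
from h import *
s=bot.read_state();print(move(s,[.446,-.001,.05],-10))
E
```

```text
t 27.8 pos [ 0.4545 -0.062   0.1196] yaw -10.2 f [ 0.4  0.  -0.4] open 0.85 cam [0.469 0.018 0.281]
rest_1 0.97 [385.0, 208.0, 441.0, 240.0] at [ 0.6237 -0.1281] w 0.066
rest_1 0.75 [396.0, 122.0, 457.0, 185.0] at [ 0.6387 -0.0491] w 0.068
rest_1 0.58 [393.0, 25.0, 449.0, 93.0] at [0.6351 0.0444] w 0.057
lens_a 0.87 [408.0, 24.0, 478.0, 84.0] at [0.6494 0.0449] w 0.07
lens_a 0.83 [400.0, 222.0, 430.0, 240.0] at [ 0.6189 -0.1305] w 0.035
lens_a 0.58 [217.0, 119.0, 254.0, 161.0] at [ 4.451e-01 -2.000e-04] w 0.036
[[-0.728, 0.872, -0.229], ('ry', np.float64(-0.002))]
```

Call:
arm_command:
  translation:
    - [-0.4, 0.2, -0.23]
    - [-0.73, 0.5, -0.23]
    - [-0.73, 0.85, -0.23]
    - [-0.73, 0.85, -0.23]
  rotation:
    - [0, 0, 0]
    - [0, 0, 0]
    - [0, 0, 0]
    - [0, 0, 0]
  grip: [-0.7, -0.7, -0.7, -0.7]

```text
time_s: 28.35
position: [0.4436, 0.0004, 0.0497]
tcp_rot: [[-0.174, -0.006, 0.985], [-0.985, 0.001, -0.174], [-0.0, -1.0, -0.006]]
force: [-0.7, 0.2, 0.5]
opening: 0.85
```

```bash
python3 w.py w18 lens_a:.02
```

```text
t 28.35 pos [4.436e-01 4.000e-04 4.970e-02] yaw -10.0 f [-0.7  0.2  0.5] open 0.85 cam [0.459 0.08  0.211]
lens_a 0.86 [489.0, 0.0, 512.0, 40.0] at [0.6323 0.1177] w 0.018
lens_a 0.8 [237.0, 196.0, 281.0, 250.0] at [0.4457 0.0015] w 0.034
lens_a 0.66 [476.0, 92.0, 512.0, 160.0] at [0.6287 0.0461] w 0.03
```

Call:
arm_command:
  translation:
    - [0, 0.2, 0]
    - [0, 0.38, 0]
    - [0, 0.48, 0]
    - [0, 0.53, 0]
    - [0, 0.53, 0]
  rotation:
    - [0, 0, 0]
    - [0, 0, 0]
    - [0, 0, 0]
    - [0, 0, 0]
    - [0, 0, 0]
  grip: [-0.7, -0.7, -0.7, -0.7, -0.7]

```text
time_s: 28.95
position: [0.4456, -0.001, 0.0099]
tcp_rot: [[-0.175, 0.001, 0.985], [-0.985, -0.0, -0.175], [0.0, -1.0, 0.001]]
force: [0.3, -0.1, -1.1]
opening: 0.854
```

Call:
arm_command:
  translation:
    - [0, 0, 0]
    - [0, 0, 0]
    - [0, 0, 0]
    - [0, 0, 0]
    - [0, 0, 0]
  rotation:
    - [0, 0, 0]
    - [0, 0, 0]
    - [0, 0, 0]
    - [0, 0, 0]
    - [0, 0, 0]
  grip: [1, 1, 1, 1, 1]

```text
time_s: 29.45
position: [0.4454, -0.0006, 0.0097]
tcp_rot: [[-0.175, 0.0, 0.985], [-0.985, -0.0, -0.175], [0.0, -1.0, 0.0]]
force: [0.2, -0.1, 0.2]
opening: 0.477
```

Call:
arm_command:
  translation:
    - [0, 0, 0]
    - [0, 0, 0]
    - [0, 0, 0]
  rotation:
    - [0, 0, 0]
    - [0, 0, 0]
    - [0, 0, 0]
  grip: [1, 1, 1]

```text
time_s: 29.75
position: [0.4453, -0.0006, 0.0096]
tcp_rot: [[-0.175, 0.0, 0.985], [-0.985, 0.0, -0.175], [-0.0, -1.0, 0.0]]
force: [-0.3, 0.2, 2.2]
opening: 0.425
```

Call:
arm_command:
  translation:
    - [0, -0.1, 0]
    - [0, -0.3, 0]
    - [0, -0.6, 0]
    - [0, -0.8, 0]
  rotation:
    - [0, 0, 0]
    - [0, 0, 0]
    - [0, 0, 0]
    - [0, 0, 0]
  grip: [1, 1, 1, 1]

```text
time_s: 30.15
position: [0.4453, -0.0006, 0.0749]
tcp_rot: [[-0.175, 0.0, 0.985], [-0.985, -0.0, -0.175], [0.0, -1.0, 0.0]]
force: [0.3, -0.2, -0.3]
opening: 0.431
```

Call:
arm_command:
  translation:
    - [0.03, 0, 0.4]
    - [0.06, 0, 0.83]
    - [0.06, 0, 0.83]
    - [0.06, 0, 0.83]
  rotation:
    - [0, 0, 0]
    - [0, 0, 0]
    - [0, 0, 0]
    - [0, 0, 0]
  grip: [1, 1, 1, 1]

```text
time_s: 30.55
position: [0.51, -0.017, 0.0738]
tcp_rot: [[-0.175, -0.0, 0.985], [-0.985, 0.0, -0.175], [0.0, -1.0, -0.0]]
force: [-0.8, -0.0, -0.8]
opening: 0.426
```

Call:
arm_command:
  translation:
    - [0.03, 0, 0.4]
    - [0.06, 0, 0.83]
    - [0.06, 0, 0.83]
    - [0.06, 0, 0.83]
  rotation:
    - [0, 0, 0]
    - [0, 0, 0]
    - [0, 0, 0]
    - [0, 0, 0]
  grip: [1, 1, 1, 1]

```text
time_s: 30.95
position: [0.5728, -0.0328, 0.0731]
tcp_rot: [[-0.175, -0.003, 0.985], [-0.985, 0.001, -0.175], [-0.0, -1.0, -0.003]]
force: [-0.2, 0.8, -0.8]
opening: 0.428
```

Call:
arm_command:
  translation:
    - [0.03, 0, 0.4]
    - [0.05, 0, 0.8]
    - [0.05, 0, 0.83]
    - [0.05, 0, 0.83]
    - [0.05, 0, 0.83]
  rotation:
    - [0, 0, 0]
    - [0, 0, 0]
    - [0, 0, 0]
    - [0, 0, 0]
    - [0, 0, 0]
  grip: [1, 1, 1, 1, 1]

```text
time_s: 31.45
position: [0.6359, -0.0478, 0.0728]
tcp_rot: [[-0.174, -0.005, 0.985], [-0.985, 0.001, -0.174], [-0.0, -1.0, -0.005]]
force: [-0.7, -0.4, -1.3]
opening: 0.431
```

```bash
python3 w.py w19 rest_1:0.008 lens_a:.085;python3 - <<'E'
from h import *
s=bot.read_state();print(s['position'],move(s,[.640,-.049,.0185],-10))
E
```

```text
t 31.45 pos [ 0.6359 -0.0478  0.0728] yaw -10.0 f [-0.7 -0.4 -1.3] open 0.431 cam [0.651 0.032 0.234]
rest_1 0.88 [225.0, 177.0, 294.0, 234.0] at [ 0.6389 -0.0442] w 0.062
rest_1 0.73 [206.0, 61.0, 281.0, 142.0] at [0.6415 0.0454] w 0.061
rest_1 0.65 [210.0, 0.0, 273.0, 24.0] at [0.6519 0.1097] w 0.047
rest_1 0.58 [231.0, 285.0, 294.0, 312.0] at [ 0.6246 -0.1437] w 0.064
lens_a 0.88 [226.0, 210.0, 285.0, 264.0] at [ 0.6372 -0.038 ] w 0.036
lens_a 0.82 [220.0, 62.0, 284.0, 135.0] at [0.6494 0.0414] w 0.034
lens_a 0.64 [244.0, 288.0, 276.0, 314.0] at [ 0.6316 -0.0855] w 0.022
[ 0.63725283 -0.04818855  0.07331446] [[0.004, 0.685, 0.037], ('ry', np.float64(-0.001))]
```

Call:
arm_command:
  translation:
    - [0, 0.2, 0.04]
    - [0, 0.4, 0.04]
    - [0, 0.55, 0.04]
    - [0, 0.62, 0.04]
    - [0, 0.65, 0.04]
  rotation:
    - [0, 0, 0]
    - [0, 0, 0]
    - [0, 0, 0]
    - [0, 0, 0]
    - [0, 0, 0]
  grip: [1, 1, 1, 1, 1]

```text
time_s: 32.1
position: [0.6413, -0.0491, 0.0198]
tcp_rot: [[-0.175, -0.003, 0.985], [-0.985, 0.001, -0.175], [-0.0, -1.0, -0.003]]
force: [-0.3, -0.0, -0.9]
opening: 0.428
```

Call:
arm_command:
  translation:
    - [0, 0.01, 0]
    - [0, 0.02, 0]
  rotation:
    - [0, 0, 0]
    - [0, 0, 0]
  grip: [1, 1]

```text
time_s: 32.3
position: [0.6426, -0.0495, 0.0202]
tcp_rot: [[-0.175, 0.001, 0.985], [-0.985, -0.0, -0.175], [0.0, -1.0, 0.001]]
force: [-0.5, -0.1, 0.4]
opening: 0.428
```

Call:
arm_command:
  translation:
    - [0, 0.01, 0]
    - [0, 0.02, 0]
    - [0, 0.03, 0]
    - [0, 0.03, 0]
  rotation:
    - [0, 0, 0]
    - [0, 0, 0]
    - [0, 0, 0]
    - [0, 0, 0]
  grip: [1, 1, 1, 1]

```text
time_s: 32.7
position: [0.6423, -0.0494, 0.0177]
tcp_rot: [[-0.175, 0.0, 0.985], [-0.985, -0.0, -0.175], [-0.0, -1.0, 0.0]]
force: [0.6, -0.1, -0.3]
opening: 0.427
```

Call:
arm_command:
  translation:
    - [0, 0, 0]
    - [0, 0, 0]
    - [0, 0, 0]
    - [0, 0, 0]
    - [0, 0, 0]
  rotation:
    - [0, 0, 0]
    - [0, 0, 0]
    - [0, 0, 0]
    - [0, 0, 0]
    - [0, 0, 0]
  grip: [-0.5, -0.5, -0.5, -0.5, -0.5]

```text
time_s: 33.2
position: [0.6423, -0.0494, 0.0176]
tcp_rot: [[-0.175, 0.0, 0.985], [-0.985, -0.0, -0.175], [0.0, -1.0, 0.0]]
force: [-0.0, -0.5, 0.3]
opening: 0.729
```

Call:
arm_command:
  translation:
    - [0, -0.1, 0]
    - [0, -0.3, 0]
    - [0, -0.8, 0]
    - [0, -1, 0]
    - [0, -1, 0]
  rotation:
    - [0, 0, 0]
    - [0, 0, 0]
    - [0, 0, 0]
    - [0, 0, 0]
    - [0, 0, 0]
  grip: [-0.5, -0.5, -0.5, -0.5, -0.5]

```text
time_s: 33.7
position: [0.645, -0.05, 0.1022]
tcp_rot: [[-0.175, 0.008, 0.985], [-0.985, -0.002, -0.175], [0.001, -1.0, 0.009]]
force: [0.3, 0.5, 0.1]
opening: 0.751
```

Call:
arm_command:
  translation:
    - [0.5, -0.5, -0.2]
    - [1, -1, -0.5]
    - [1, -1, -0.5]
    - [1, -1, -0.5]
  rotation:
    - [0, 0, 0]
    - [0, 0, 0]
    - [0, 0, 0]
    - [0, 0, 0]
  grip: [-0.5, -0.5, -0.5, -0.5]

```text
time_s: 34.1
position: [0.5888, -0.1229, 0.1794]
tcp_rot: [[-0.178, 0.003, 0.984], [-0.984, -0.001, -0.178], [0.001, -1.0, 0.003]]
force: [-0.2, 0.3, 0.5]
opening: 0.75
```

```bash
python3 w.py w20 rest_1:0.008 lens_a:.022 cup:.06
python3 - <<'E'
from h import *
d=eyes.capture('top');R,o=fixed(d)
for r in models.recognise('top','cup'):
    e=np.array(r['extent'])*[512,384,512,384];print('cup',round(r['conf'],2),e.round(1),loc(d,R,o,[(e[0]+e[2])/2,(e[1]+e[3])/2],.06).round(4)[:2])
a=cv2.resize(d['image'][110:270,110:400],None,fx=2,fy=2,interpolation=cv2.INTER_CUBIC)
b=cv2.resize(eyes.capture('wrist')['image'][0:290],None,fx=1.13,fy=.9)
b=cv2.resize(b,(580,int(b.shape[0]*580/b.shape[1])))[:275]
cv2.imwrite('pics/fin.png',np.vstack([a,b]))
E
```

```text
t 34.1 pos [ 0.5888 -0.1229  0.1794] yaw -10.2 f [-0.2  0.3  0.5] open 0.75 cam [ 0.603 -0.043  0.341]
rest_1 0.96 [250.0, 4.0, 304.0, 62.0] at [0.6425 0.042 ] w 0.062
rest_1 0.79 [259.0, 161.0, 310.0, 213.0] at [ 0.6235 -0.137 ] w 0.067
rest_1 0.57 [260.0, 89.0, 307.0, 146.0] at [ 0.6359 -0.0503] w 0.057
lens_a 0.97 [274.0, 98.0, 308.0, 132.0] at [ 0.643  -0.0491] w 0.039
lens_a 0.69 [272.0, 182.0, 298.0, 208.0] at [ 0.6217 -0.1427] w 0.032
lens_a 0.64 [262.0, 0.0, 308.0, 54.0] at [0.6507 0.0431] w 0.049
cup 0.57 [128.0, 184.0, 202.0, 259.0] at [ 0.4803 -0.1375] w 0.086
```

View pics/fin.png

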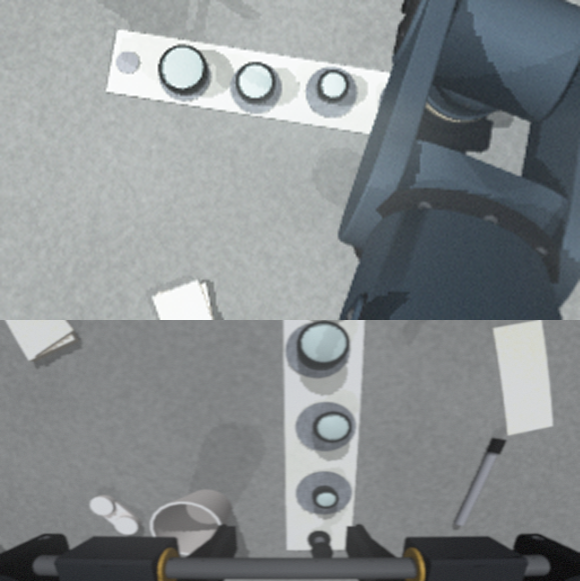

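```bash
python3 -c "
from rig import bot
print(bot.hand_in())"
```

```text
the job is handed in; nothing more can be done
None
```

I put all four lenses on the tray in order of size from the knob outward (a, b, c, d) and handed the job in at about 34 s of the 96 s allowed. `hand_in` gives no verdict.

- **Lenses:** in my last pictures of each lens it stands upright on its own rest, glass up. I estimate each is about 3 to 8 mm off centre against the 13 mm limit. Lens c is the worst: most measurements put it about 4 to 6 mm off, but one last reading gave 8 mm, probably because the lens hid part of the rest.
- **Distances from the knob:** about 74, 167, 260 and 350 mm, all inside the required ranges.
- **Fingertips shorter than stated:** they were level with the TCP, not 22 mm ahead of it. Because of this, my first grip on lens c slid over the glass with about 5 N and shifted the lens at most a few millimetres. I then lowered every grasp by about 20 mm.
- **Setting down:** the contact force reached about 12 N for a moment when lens a went down. The other three showed almost none.
- **Cup:** the last wrist picture shows it standing, and the gripper was never seen to touch it. I could not measure its final position from above, because the arm hid it and the only "cup" detection was on the arm itself.

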